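# Dock a gas cartridge carrier and draw it tight with the cam lock

## Robot

A 6-joint arm with a two-finger parallel gripper is mounted at the origin on the work surface. World frame = base frame: x ahead of the robot, y to its left, z up, the work surface at z = 0. Lengths are in m, angles in rad, forces in N, time in s.
With the tool pointing down it reaches from about 0.275 to 0.725 m from the base axis. Payload 15.9 kg.
Tool frame: the origin (TCP) lies on the mounting face of the last link; the fingertips stand 173 mm ahead of it and the grasp point (between the pads) lies 155 mm ahead of it (ctrl.tips_ahead is the distance from the TCP to the fingertips, in m); y points along the fingers, z is the direction in which the jaws open and shut, and the axes are right-handed (so a half turn about y gives the same grasp; the last joint's range is limited). The gripper opens to 85 mm and grips with 20 to 120 N. Pads are 22 mm wide; open, the fingers measure 114 mm over their backs; the gripper's body (76 mm by 85 mm) begins 54 mm behind the grasp point. The pads swing forward as they close: fully open they stand 13 mm farther back than shut.
Start: joints at [1.106, 0.213, -0.034, 1.323, 0, 1.571], TCP at [0.224, 0.447, 0.405] pointing down, gripper open.
Joint ranges: [-2.98, 2.98], [-0.74, 1.72], [-1.14, 1.35], [-2.1, 2.04], [-1.57, 1.44], [-3.14, 3.14]. Speed limits (rad/s): [1.89, 1.89, 2.39, 2.57, 3.14, 3.14].

## Interface

Orientations are given as a unit quaternion [w, x, y, z].
In Python, from bench import ctrl, camera, job_done gives the robot as it stands. The module is installed in compiled form; this text tells all that it offers.
- The arm moves only by the tool move_arm, never from a script. Its arguments are lists of equal length, an entry for each row: "offset": the shift along the tool's x, y, z in units of 40 mm (1.0 is 40 mm), a list of three; "yaw": the turn about the tool's y in degrees; "grip": the closure, from 0 (fully open) to 1 (shut). In form: {"offset": [[tx, ty, tz], ...], "yaw": [yaw, ...], "grip": [grip, ...]}. A call has 1 to 8 rows; each row shifts and turns the commanded pose from where the row before left it, along the tool's axes as they then stand; what a row does not reach is not made up. A row lasts 1/12 s, in which the tool goes at most 41.7 mm and 7.16 degrees, less where a joint would pass 70% of its speed; a pose out of reach is approached as far as the arm can. A call is refused whole if a number of a shift passes 1 or a number of a turn 7.16, either way. A call with a gripper value outside its range is refused whole. The fingers move at their own pace and stop on an object; "squeeze" is the grip in N (left out, the last holds). Time passes only in rows, so rows that do not move let the fingers close. It gives the time, the measured TCP pose, the force and the opening at its end, in the units of the state.
- ctrl.state(): the state, without advancing time (a new reading comes with each control period).
- camera(name): name is "scene" or "top" or "wrist"; returns a dict with "color" (400x640x3 uint8, red, green, blue), "mtx" (3x3 intrinsics, pixels), "rvec" (rotation vector, rad) and "tvec" (3), from world to camera coordinates, as OpenCV has them; the wrist camera has in their place "tool_from_camera" (4x4, takes a point from camera to tool coordinates, whose origin is the TCP and whose axes are the tool frame's). Camera axes: x right, y down, z forward; pixel columns grow to the right and rows downward; lengths in m; the calibration is good to about 2 mm. A picture is of the moment at which its call begins: read the wrist's pose just before it. There is no depth.
- job_done(): hands the job in, once; it reports no verdict.
The state is a dict: "clock": time; "qpos": joint angles; "qd": joint speeds; "effort": joint torques, N m; "eef_pos": TCP position; "tool_rot": TCP orientation; "contact_force": force on the tool from outside, world axes, zero at the start; "ft_torque": the same for the moment, N m; "opening": finger opening in m.
Only numpy, scipy, OpenCV 4.12 (cv2) and the standard library are available. Lean on these libraries where they do the work, as an engineer would, in place of code of your own. Each camera call takes 0.05 s, during which the arm holds its last target.

## Task

Set the amber cartridge carrier down in the open end of the docking station's channel, bolt towards the red cam and the blue block short of the yellow posts, and let go of it. Then push it from behind, between the posts, until its front meets the black rubber seal, and turn the cam's black wing clockwise the full half turn to its stop, so that the hook draws the bolt in and presses the seal tight. Leave it locked and let go; do not tip the carrier over or shove the other things on the bench about.

Things in the scene. Friction and masses are not known exactly. Their poses are not given: they have to be found in the camera images.
- dock: Docking station, an aluminium base plate 110 x 275 x 6 mm fixed to the bench. Origin: on the bench, on the vertical axis of the cam. Its +y axis runs from the cam along the channel to the open end. The plate spans y -55 to 220 mm; its top, the channel floor, is at z 6 mm.
- dock_mouth (a point): Middle of the channel's open end, on its floor, dock frame (0, 219, 6) mm. Two steel rails, 8 mm thick, stand 12 mm above the floor; the gap between them is 66 mm from here in to y 120 mm, narrows evenly to 60 mm at y 89 mm and stays so to y 50 mm.
- dock_posts (a point): Midway between the tops of the two yellow guide posts, dock frame (0, 107, 80) mm. They stand either side of the channel, x +-32 to 48 mm, y 97 to 117 mm, up to z 80 mm. The carrier passes between them with 4 mm either side; fingers holding its blue block do not.
- dock_park (a point): Point on the channel floor, dock frame (0, 155, 6) mm, to set the carrier's origin on, its axes along the dock's: the blue block is then 21 mm clear of the posts, the front wall between them, the bolt pin 69 mm from the cam's axis. The carrier is set down in the open end while its origin lies between dock y 125 and 200 mm.
- carrier: Loose carrier, about 0.5 kg: aluminium sled 56 mm (x) x 110 mm (y) x 12 mm, origin at the centre of its underside, bolt at its -y end. Front wall 36 mm high, outer face at y -55 mm. Docked: axes parallel to the dock's, on the channel floor, origin at dock x 0, y 113 mm when its front just meets the free seal, about 107 mm when drawn tight.
- carrier_grip (a point): Centre of mass nearly, 40 mm above the carrier's underside, in the middle of its blue grip block, which is 46 mm (x) x 34 mm (y), z 12 to 60 mm. Grip it across x, pointing down. An amber cartridge, 32 mm thick, z 24 to 56 mm, runs through it along y to y +-40 mm.
- carrier_pin (a point): On the axis of the upright brass cross pin (10 mm thick, z 9 to 34 mm) at the end of the steel bolt (10 mm thick, axis 14 mm up, sticking out from the front wall); carrier frame (0, -86, 28) mm. The hook catches the pin if it is within 32 mm of the cam's axis when the cam is turned.
- carrier_push (a point): Middle of the outer face of the carrier's steel rear wall (56 mm wide, 8 mm thick, 50 mm high), carrier frame (0, 55, 25) mm. Push here along the dock's -y. Sliding takes 2 to 7 N, then the seal's spring resists.
- cam (a joint): Angle of the cam lock, rad: 0 fully open, pi fully locked at its stop; grows clockwise seen from above; starts 0 to 0.25. Half a red disc with a spiral hook rim below, up to 44 mm from the axis, z 28 to 49 mm, on the dock's origin axis. Friction 0.04 N m, rising to about 0.3 N m while it draws the bolt; stays where it is left.
- cam_grip (a point): On the cam's axis, 74 mm above the bench, the height to grip the black wing bar: 50 mm long (along this point's x, white band at its +x end), 12 mm thick (y), z 49 to 87 mm. It turns with the cam; at cam = 0 its axes are the dock's.
- seal (a joint): How far the sprung seal plate is pressed in, m: 0 free, 0.008 at most, 1.5 N per mm, about 0.006 when the carrier is drawn tight. Its black rubber face (two pads, x 10 to 28 mm either side of the bolt, z 11 to 41 mm) stands at dock y 58 mm when free and yields towards the cam.
- book: Bystander: closed blue book 130 x 190 x 30 mm lying flat; origin at the centre of its underside or near it. Leave it in place.
- reagent: Bystander: amber bottle with black cap, 60 mm across, 140 mm tall; origin at the centre of its underside or near it. Leave it in place.
- beaker: Bystander: glass beaker 68 mm across, 85 mm tall; origin at the centre of its underside or near it. Leave it in place.
- jar: Bystander: low glass weighing jar 52 mm across, 45 mm tall; origin at the centre of its underside or near it. Leave it in place.
- spanner: Bystander: small steel spanner lying flat; origin at the centre of its underside or near it. Leave it in place.
- flask: Bystander: conical glass flask 74 mm across, 108 mm tall; origin at the centre of its underside or near it. Leave it in place.
- bosshead: Bystander: dark steel clamp boss, 50 mm, lying flat; origin at the centre of its underside or near it. Leave it in place.

How it is judged:
On the way, in this order (a step that is already met when the one before it is completed fails the run):
1. the carrier stands in the open end of the channel, bolt towards the cam, blue block short of the posts, and is let go (x of carrier in the frame of dock between -0.009 and 0.009 m and y of carrier in the frame of dock between 0.125 and 0.2 m and z of carrier in the frame of dock below 0.01 m and y of carrier_pin in the frame of dock below 0.13 m and angle between the y axis of carrier and the y axis of dock, either way round below 0.15 rad and contact force between the fingers and carrier below 0.1 N), for 0.2 s.
2. the carrier is pushed up to the seal while the cam is still open (y of carrier in the frame of dock below 0.118 m and value of joint cam below 0.6 rad), for 0.1 s.
3. the cam is turned home and has drawn the carrier in against the seal (value of joint cam above 2.9 rad and value of joint seal above 0.004 m and y of carrier in the frame of dock below 0.1095 m), for 0.2 s.
At the end, for the whole second after the job is handed in: Cam at 2.9 rad or more, seal pressed in by more than 4 mm, carrier upright (within 0.08 rad) on the channel floor with its origin at dock y 100 to 109.5 mm and within 5 mm of the channel's centre line, at rest and released (all of step 3 and y of carrier in the frame of dock above 0.1 m and x of carrier in the frame of dock between -0.005 and 0.005 m and z of carrier in the frame of dock below 0.01 m and angle between carrier's own z axis and vertical below 0.08 rad and linear speed of carrier below 0.01 m/s and contact force between the fingers and anything else below 0.1 N); the robot touches nothing.
It fails at once if a bystander is shoved more than 40 mm (distance of any of book, reagent, beaker, jar, spanner, flask, bosshead from where it was at the start of the episode above 0.04 m).
It fails at once if the carrier is tipped over (more than 0.7 rad) (angle between carrier's own z axis and vertical above 0.7 rad).
It also fails if it takes over 70 s, if anything falls off the work surface, if the arm or the gripper's body presses on something with over 40 N, if the wrist force passes 120 N, or if a joint passes its speed limit or range.

## Working session

There is one attempt and no reset: what is moved stays moved. The work goes in short steps, Python scripts to look and compute and a tool call to move; the robot and the scene stay as the last step left them, time stands still between calls to the robot, and variables do not carry over. Pictures are saved under pics/ and viewed, and the job is handed in when it is done.

Besides the shell and the picture viewer there is one more tool, called in YAML: its name, and indented under it one key for each argument. move_arm: Moves the arm, as the interface text tells. Its arguments: {"type":"object","properties":{"offset":{"type":"array","items":{"type":"array","items":{"type":"number"}}},"yaw":{"type":"array","items":{"type":"number"}},"grip":{"type":"array","items":{"type":"number"}},"squeeze":{"type":"number"}},"required":["offset","yaw","grip"]}

```bash
mkdir -p pics; ls; python3 - <<'E'
from bench import ctrl,camera
import cv2
print(ctrl.state(), ctrl.tips_ahead)
for n in("scene","top","wrist"):
    c=camera(n); cv2.imwrite(f"pics/{n}0.png",c["color"][...,::-1])
    print(n,{k:v for k,v in c.items() if k!="color"})
E
```

```text
pics
{'clock': 0.0, 'qpos': array([ 1.10599866e+00,  2.13368903e-01, -3.50381809e-02,  1.32352466e+00,
        1.26002643e-05,  1.57079050e+00]), 'qd': array([-0.00083399, -0.00066117,  0.00040283,  0.00162446,  0.00094075,
        0.00071268]), 'effort': array([ 7.65509994e-04, -6.86157560e+01,  4.87120235e+01,  1.73087470e-02,
        1.12109865e-04,  1.63378473e-05]), 'eef_pos': array([0.224054  , 0.44682658, 0.40421799]), 'tool_rot': array([-0.68770818,  0.6884874 , -0.16295031,  0.16275673]), 'contact_force': array([-0.55784093, -0.03664317, -0.79580703]), 'ft_torque': array([-0.02305203, -0.01841111, -0.01891396]), 'opening': 0.08504865687775652} 0.1734
scene {'mtx': array([[457.8255179 ,   0.        , 316.13587825],
       [  0.        , 457.8255179 , 202.32628424],
       [  0.        ,   0.        ,   1.        ]]), 'rvec': array([ 1.33167661,  2.17758867, -0.9291179 ]), 'tvec': array([ 0.23339317, -0.29148025,  1.62086102])}
top {'mtx': array([[396.57431272,   0.        , 316.63401926],
       [  0.        , 396.57431272, 198.41615564],
       [  0.        ,   0.        ,   1.        ]]), 'rvec': array([ 2.12764542, -2.1924692 ,  0.11931279]), 'tvec': array([0.0175161 , 0.55191792, 1.15446081])}
wrist {'mtx': array([[324.40349187,   0.        , 321.19684906],
       [  0.        , 324.40349187, 200.57169816],
       [  0.        ,   0.        ,   1.        ]]), 'tool_from_camera': array([[-9.52783824e-04,  9.52097419e-01,  3.05793389e-01,
        -7.87492057e-02],
       [-4.05648449e-04, -3.05793871e-01,  9.52097655e-01,
         3.05050097e-02],
       [ 9.99999464e-01,  7.83098630e-04,  6.77572295e-04,
        -4.63308338e-04],
       [ 0.00000000e+00,  0.00000000e+00,  0.00000000e+00,
         1.00000000e+00]])}
```

View pics/top0.png

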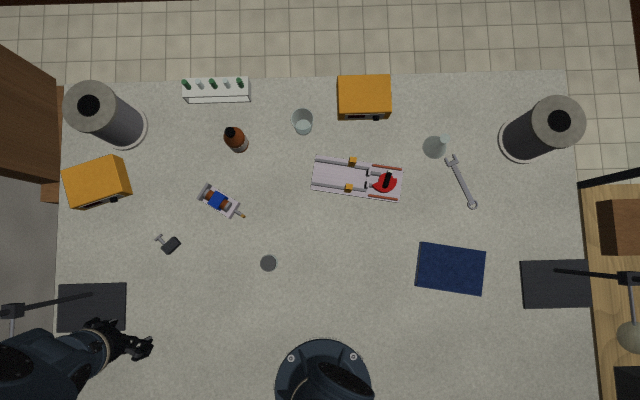

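View pics/scene0.png

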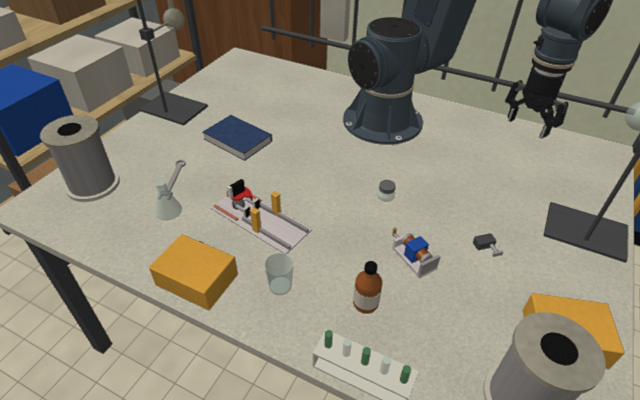

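View pics/wrist0.png

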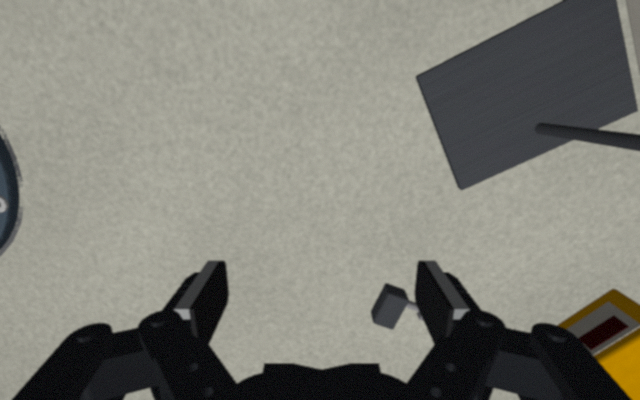

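The top view shows the dock at about (357,178) with the cam at (387,181) and the mouth at (312,176). The carrier is at (220,200), its bolt pointing to (243,215). I'll enlarge these areas.

```bash
python3 - <<'E'
import cv2
a=cv2.imread("pics/top0.png")
cv2.imwrite("pics/d1.png",cv2.resize(a[145:210,300:415],None,fx=6.9,fy=6.9,interpolation=cv2.INTER_CUBIC))
cv2.imwrite("pics/c1.png",cv2.resize(a[175:230,185:255],None,fx=10,fy=10,interpolation=cv2.INTER_CUBIC))
E
```

```text
(no output)
```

View pics/d1.png

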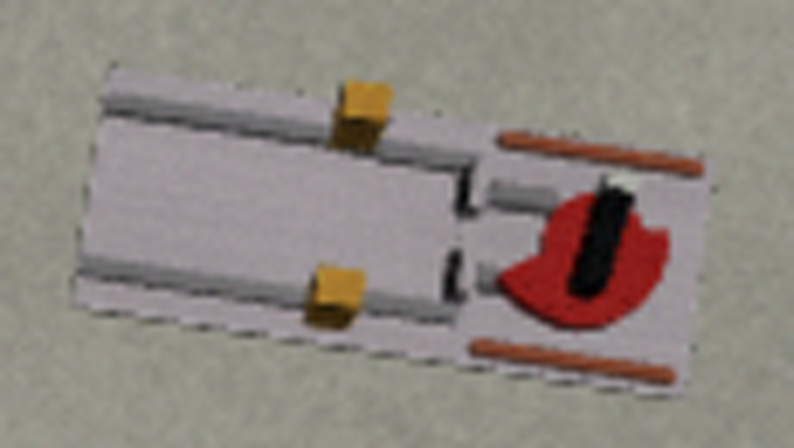

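View pics/c1.png

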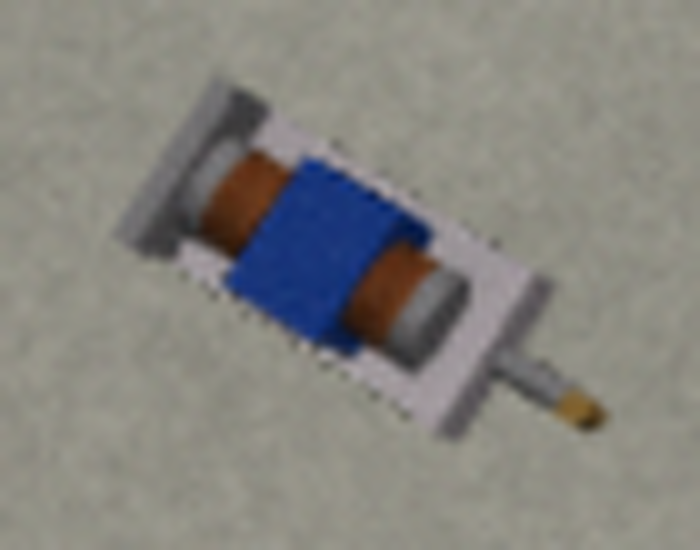

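```bash
cat > h.py <<'E'
import numpy as np,cv2
from scipy.optimize import least_squares
from scipy.spatial.transform import Rotation as R
def proj_top(P,c): return cv2.projectPoints(np.array(P,float),c["rvec"],c["tvec"],c["mtx"],None)[0][:,0]
def wextr(c,s):
    T=np.eye(4);q=s["tool_rot"];T[:3,:3]=R.from_quat([q[1],q[2],q[3],q[0]]).as_matrix();T[:3,3]=s["eef_pos"]
    M=np.linalg.inv(T@c["tool_from_camera"])
    return dict(rvec=cv2.Rodrigues(M[:3,:3])[0],tvec=M[:3,3],mtx=c["mtx"])
def pose(p,P):
    P=np.array(P,float);c,s=np.cos(p[2]),np.sin(p[2])
    return np.c_[p[0]+c*P[:,0]-s*P[:,1],p[1]+s*P[:,0]+c*P[:,1],P[:,2]+(p[3] if len(p)>3 else 0)]
def fit(P,px,c,x0):
    P=np.array(P)/1000.
    f=lambda p:(proj_top(pose(p,P),c)-px).ravel()
    r=least_squares(f,x0,loss="soft_l1");print("pose",r.x.round(4),"deg",np.degrees(r.x[2]).round(2));print(f(r.x).reshape(-1,2).round(1).tolist());return r.x
E
python3 - <<'E'
from h import *
from bench import camera
c=camera("top")
P=[(55,220,6),(-55,220,6),(55,-55,6),(-55,-55,6),(40,107,80),(-40,107,80),(0,0,87)]
px=np.array([(110,65),(75,305),(712,185),(680,393),(365,100),(338,285),(602,240)])/6.9+[300,145]
fit(P,px,c,[.5,-.1,0])
P=[(23,17,60),(-23,17,60),(28,55,50),(-28,55,50),(28,-55,36),(-28,-55,36),(0,-86,34)]
px=np.array([(312,157),(228,283),(220,80),(120,235),(550,280),(450,438),(590,408)])/10+[185,175]
fit(P,px,c,[.5,.3,0.5])
g=np.array([[268,263],[235,137],[302,121]])
E
```

```text
pose [ 0.5952 -0.205  -0.1998] deg -11.45
[[-0.2, -0.2], [-1.2, -0.2], [0.6, -2.8], [-0.0, 2.1], [0.2, 0.5], [-0.3, 0.6], [0.7, -0.7]]
pose [ 0.5528  0.2918 -0.5726] deg -32.8
[[0.3, -0.2], [0.1, 0.5], [0.5, -0.1], [0.2, 0.5], [-0.3, -0.5], [-0.4, -0.3], [-0.4, 0.1]]
```

```bash
cat >> h.py <<'E'
def tool(s):
    q=s["tool_rot"];return R.from_quat([q[1],q[2],q[3],q[0]]).as_matrix()
def plan(s,target,jaw):  # jaw: world angle (rad) of tool z
    T=tool(s);d=(T.T@(np.array(target)-s["eef_pos"]))/0.04
    cur=np.arctan2(T[1,2],T[0,2]);dy=-np.degrees((jaw-cur+np.pi)%(2*np.pi)-np.pi)
    print("q6",s["qpos"][5].round(3),"jaw",np.degrees(cur).round(2),"offset units(start axes)",d.round(3),"yaw deg",dy.round(2))
    Rn=R.from_euler('y',dy,degrees=True).as_matrix()
    print(" offset in end axes",(Rn.T@d).round(3)); print("tool x",T[:,0].round(3),"y",T[:,1].round(3),"z",T[:,2].round(3))
    f=s["contact_force"];print("F",f.round(2),"open",round(s["opening"],4),"tcp",s["eef_pos"].round(4),"t",round(s["clock"],2))
E
python3 - <<'E'
from h import *
from bench import ctrl
s=ctrl.state()
plan(s,[.5528,.2918,.32],np.radians(-32.8))
plan(s,[.5528,.2918,.32],np.radians(180-32.8))
E
```

```text
q6 1.571 jaw 63.37 offset units(start axes) [9.084 2.11  0.22 ] yaw deg 96.17
 offset in end axes [-1.194  2.11   9.008]
tool x [ 0.894 -0.448 -0.   ] y [-0.    -0.001 -1.   ] z [ 0.448  0.894 -0.001]
F [0.39 0.37 0.28] open 0.0855 tcp [0.2241 0.4469 0.4044] t 0.2
q6 1.571 jaw 63.37 offset units(start axes) [9.084 2.11  0.22 ] yaw deg -83.83
 offset in end axes [ 1.194  2.11  -9.008]
tool x [ 0.894 -0.448 -0.   ] y [-0.    -0.001 -1.   ] z [ 0.448  0.894 -0.001]
F [0.39 0.37 0.28] open 0.0855 tcp [0.2241 0.4469 0.4044] t 0.2
```

move_arm:
  offset:
    - [0.9, 0, 0]
    - [0.9, 0, 0]
    - [0.9, 0, 0]
    - [0.9, 0, 0]
    - [0.9, 0, 0]
    - [0.9, 0, 0]
    - [0.9, 0, 0]
    - [0.9, 0, 0]
  yaw: [0, 0, 0, 0, 0, 0, 0, 0]
  grip: [0, 0, 0, 0, 0, 0, 0, 0]

```text
clock: 0.87
eef_pos: [0.483, 0.3167, 0.4046]
tool_rot: [-0.688, 0.688, -0.163, 0.163]
contact_force: [1.0, 0.6, 1.1]
opening: 0.0856
```

move_arm:
  offset:
    - [0, 0, 0]
    - [0, 0, 0]
    - [0, 0, 0]
    - [0, 0, 0]
    - [0, 0, 0]
    - [0, 0, 0]
    - [0, 0, 0]
    - [0, 0, 0]
  yaw: [6.5, 6.5, 6.5, 6.5, 6.5, 6.5, 6.5, 6.5]
  grip: [0, 0, 0, 0, 0, 0, 0, 0]

```text
clock: 1.53
eef_pos: [0.4815, 0.3178, 0.4045]
tool_rot: [-0.546, 0.546, -0.45, 0.45]
contact_force: [0.9, -0.0, -0.1]
opening: 0.0855
```

move_arm:
  offset:
    - [0, 0, 0]
    - [0, 0, 0]
    - [0, 0, 0]
    - [0, 0, 0]
    - [0, 0, 0]
    - [0, 0, 0]
    - [0, 0, 0]
  yaw: [6.5, 6.5, 6.5, 6.5, 6.5, 6.5, 5.2]
  grip: [0, 0, 0, 0, 0, 0, 0]

```text
clock: 2.12
eef_pos: [0.4815, 0.3178, 0.4045]
tool_rot: [-0.336, 0.337, -0.622, 0.622]
contact_force: [0.7, 0.5, -0.3]
opening: 0.0851
```

```bash
python3 - <<'E'
from h import *
from bench import ctrl
s=ctrl.state()
plan(s,[.5528,.2918,.32],np.radians(-32.8))
print(s["qpos"])
E
```

```text
q6 2.733 jaw -33.18 offset units(start axes) [-0.431  2.112  1.848] yaw deg -0.38
 offset in end axes [-0.419  2.112  1.85 ]
tool x [-0.547 -0.837  0.   ] y [-0. -0. -1.] z [ 0.837 -0.547 -0.   ]
F [ 0.68  0.49 -0.28] open 0.0851 tcp [0.4815 0.3178 0.4045] t 2.12
[5.83385455e-01 3.76384234e-01 1.86440400e-01 1.38132888e+00
 1.18218795e-05 2.73320809e+00]
```

move_arm:
  offset:
    - [-0.2, 0.8, 0.8]
    - [-0.22, 0.7, 0.8]
    - [0, 0, 0.25]
    - [0, 0, 0]
    - [0, 0, 0]
  yaw: [0, 0, 0, 0, 0]
  grip: [0, 0, 0, 0, 0]

```text
clock: 2.53
eef_pos: [0.5488, 0.293, 0.3488]
tool_rot: [0.338, -0.338, 0.621, -0.621]
contact_force: [0.4, 0.3, 0.1]
opening: 0.0859
```

```bash
python3 - <<'E'
from h import *
from bench import ctrl,camera
import pickle
s=ctrl.state();c=camera("wrist");pickle.dump((s,c),open("w1.pkl","wb"))
cv2.imwrite("pics/w1.png",c["color"][...,::-1])
plan(s,[.5528,.2918,.195],np.radians(-32.8))
E
```

```text
q6 2.635 jaw -32.88 offset units(start axes) [-0.031  3.845  0.103] yaw deg -0.08
 offset in end axes [-0.031  3.845  0.103]
tool x [-0.543 -0.84   0.   ] y [-0.001 -0.    -1.   ] z [ 0.84  -0.543 -0.   ]
F [0.43 0.28 0.05] open 0.0859 tcp [0.5488 0.293  0.3488] t 2.53
```

View pics/w1.png

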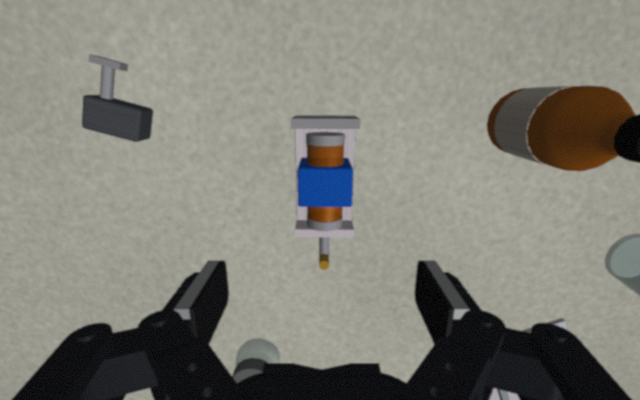

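```bash
python3 - <<'E'
from h import *
import pickle
s,c=pickle.load(open("w1.pkl","rb"))
im=c["color"][...,::-1][105:280,280:370]
cv2.imwrite("pics/w1c.png",cv2.resize(im,None,fx=4,fy=3.4*4/3.4,interpolation=cv2.INTER_CUBIC)[:600])
im2=c["color"][...,::-1][105:280,280:370]
cv2.imwrite("pics/w1c.png",cv2.resize(im2,None,fx=3.4*1.0,fy=3.4,interpolation=cv2.INTER_CUBIC))
E
```

```text
(no output)
```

View pics/w1c.png

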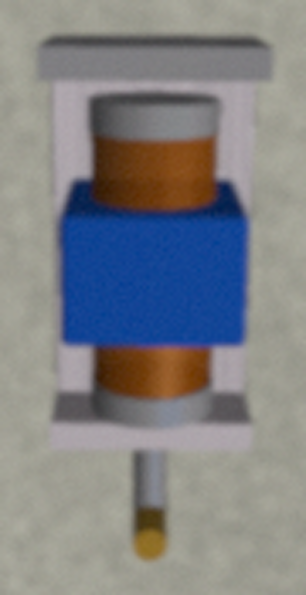

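```bash
python3 - <<'E'
from h import *
import pickle
s,c=pickle.load(open("w1.pkl","rb"))
P=[(28,47,50),(-28,47,50),(23,17,60),(-23,17,60),(23,-17,60),(-23,-17,60),(28,-55,36),(-28,-55,36),(0,-86,34)]
px=np.array([(271,79),(40,80),(244,212),(64,212),(244,342),(64,342),(250,447),(52,447),(150,545)])/3.4+[280,105]-0.35
p=fit(P,px,wextr(c,s),[.55,.29,-.57])
plan(s,[p[0],p[1],.195],p[2])
E
```

```text
pose [ 0.5546  0.2972 -0.5775] deg -33.09
[[0.5, 0.0], [-0.7, -0.6], [2.1, -0.2], [-1.8, -0.4], [0.7, 1.4], [-1.1, 1.1], [0.6, 0.2], [-0.3, -0.0], [0.2, -0.6]]
q6 2.635 jaw -32.88 offset units(start axes) [-0.168  3.845  0.068] yaw deg 0.2
 offset in end axes [-0.168  3.845  0.067]
tool x [-0.543 -0.84   0.   ] y [-0.001 -0.    -1.   ] z [ 0.84  -0.543 -0.   ]
F [0.43 0.28 0.05] open 0.0859 tcp [0.5488 0.293  0.3488] t 2.53
```

move_arm:
  offset:
    - [-0.1, 0.7, 0.08]
    - [0, 0.7, 0]
    - [0, 0.7, 0]
    - [0, 0.7, 0]
    - [0, 0.6, 0]
    - [0, 0.44, 0]
    - [0, 0, 0]
    - [0, 0, 0]
  yaw: [0, 0, 0, 0, 0, 0, 0, 0]
  grip: [0, 0, 0, 0, 0, 0, 0, 0]

```text
clock: 3.25
eef_pos: [0.5529, 0.2954, 0.196]
tool_rot: [0.339, -0.339, 0.621, -0.621]
contact_force: [0.1, -0.3, 0.7]
opening: 0.0855
```

```bash
python3 - <<'E'
from h import *
from bench import ctrl,camera
import pickle
s=ctrl.state();c=camera("wrist");pickle.dump((s,c),open("w2.pkl","wb"))
cv2.imwrite("pics/w2.png",c["color"][...,::-1])
plan(s,[.5546,.2972,.195],np.radians(-33))
E
```

```text
q6 2.634 jaw -32.78 offset units(start axes) [-0.06   0.026  0.011] yaw deg 0.22
 offset in end axes [-0.06   0.026  0.011]
tool x [-0.541 -0.841  0.   ] y [-0.  0. -1.] z [ 0.841 -0.541 -0.   ]
F [ 0.08 -0.26  0.74] open 0.0855 tcp [0.5529 0.2954 0.196 ] t 3.25
```

View pics/w2.png

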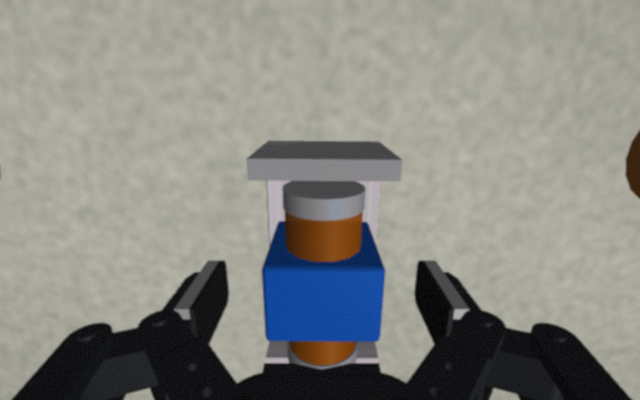

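The jaws straddle the block, whose top runs from (264,268) to (380,338). I'll check the fit, then close.

```bash
python3 - <<'E'
from h import *
import pickle
s,c=pickle.load(open("w2.pkl","rb"))
P=[(28,47,50),(-28,47,50),(28,55,50),(-28,55,50),(23,17,60),(-23,17,60),(23,-17,60),(-23,-17,60)]
px=np.array([(401,179),(248,180),(401,158),(248,159),(383,268),(264,270),(380,338),(268,339)])
p=fit(P,px,wextr(c,s),[.55,.29,-.57])
plan(s,[p[0],p[1],.195],p[2])
E
```

```text
pose [ 0.5549  0.2963 -0.5664] deg -32.45
[[-0.2, 0.6], [-0.0, 0.3], [1.3, -0.0], [-1.6, -0.3], [4.7, -1.8], [-2.2, -3.3], [2.7, 4.3], [-1.0, 3.7]]
q6 2.634 jaw -32.78 offset units(start axes) [-0.045  0.026  0.029] yaw deg -0.33
 offset in end axes [-0.045  0.026  0.029]
tool x [-0.541 -0.841  0.   ] y [-0.  0. -1.] z [ 0.841 -0.541 -0.   ]
F [ 0.08 -0.26  0.74] open 0.0855 tcp [0.5529 0.2954 0.196 ] t 3.25
```

move_arm:
  offset:
    - [0, 0, 0]
    - [0, 0, 0]
    - [0, 0, 0]
    - [0, 0, 0]
    - [0, 0, 0]
    - [0, 0, 0]
  yaw: [0, 0, 0, 0, 0, 0]
  grip: [1, 1, 1, 1, 1, 1]
  squeeze: 50

```text
clock: 3.8
eef_pos: [0.5538, 0.2951, 0.1964]
tool_rot: [0.339, -0.338, 0.621, -0.621]
contact_force: [-1.6, 0.5, 8.6]
opening: 0.0455
```

move_arm:
  offset:
    - [0, -0.4, 0]
    - [0, -0.8, 0]
    - [0, -0.8, 0]
    - [0, -0.8, 0]
    - [0, -0.5, 0]
    - [0, 0, 0]
  yaw: [0, 0, -5.5, -5.5, -5.5, -5]
  grip: [1, 1, 1, 1, 1, 1]

```text
clock: 4.3
eef_pos: [0.5542, 0.2952, 0.3323]
tool_rot: [-0.452, 0.447, -0.545, 0.546]
contact_force: [2.0, -0.1, -5.3]
opening: 0.0457
```

```bash
python3 - <<'E'
from h import *
from bench import ctrl,camera
c=camera("scene")
cv2.imwrite("pics/s2.png",cv2.resize(c["color"][...,::-1][170:255,200:320],None,fx=6.6,fy=6.6,interpolation=cv2.INTER_CUBIC))
cv2.imwrite("pics/s2c.png",c["color"][...,::-1])
s=ctrl.state()
plan(s,[.626,-.053+.12,.32],np.radians(-11.45))
E
```

```text
q6 2.247 jaw -10.7 offset units(start axes) [5.269 0.243 2.827] yaw deg 0.75
 offset in end axes [5.231 0.243 2.895]
tool x [-0.186 -0.983 -0.003] y [ 0.004  0.002 -1.   ] z [ 0.983 -0.186  0.003]
F [ 0.67  0.05 -6.04] open 0.0452 tcp [0.554  0.2951 0.3299] t 4.35
```

View pics/s2.png

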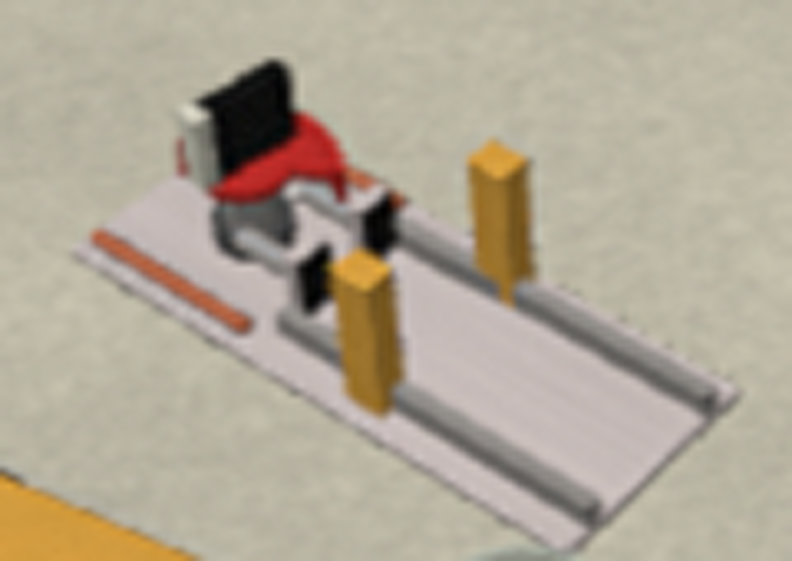

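View pics/s2c.png

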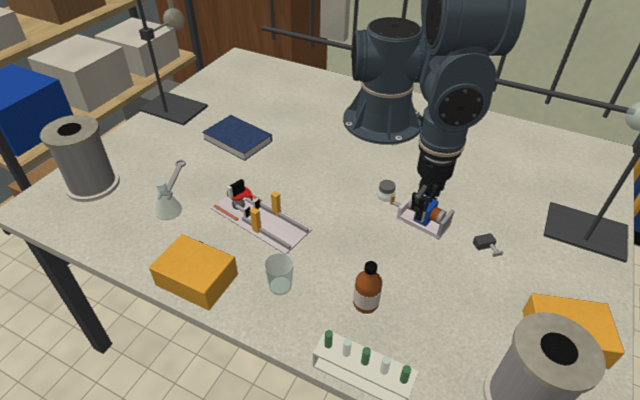

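```bash
python3 - <<'E'
from h import *
from bench import camera
c=camera("scene");t=camera("top")
P1=[(55,-55,6),(55,220,6),(-55,220,6),(40,107,80),(-40,107,80)]
x1=np.array([(75,252),(572,550),(738,393),(362,270),(498,160)])/6.6+[200,170]
P2=[(55,220,6),(-55,220,6),(55,-55,6),(-55,-55,6),(40,107,80),(-40,107,80),(0,0,87)]
x2=np.array([(110,65),(75,305),(712,162),(680,395),(365,100),(338,290),(605,240)])/6.9+[300,145]
a=fit(P1,x1,c,[.595,-.205,-.2]);b=fit(P2,x2,t,[.595,-.205,-.2])
f=lambda p:np.r_[(proj_top(pose(p,np.array(P1)/1e3),c)-x1).ravel(),(proj_top(pose(p,np.array(P2)/1e3),t)-x2).ravel()]
r=least_squares(f,a,loss="soft_l1").x;print(r,np.degrees(r[2]))
E
```

```text
pose [ 0.6036 -0.2002 -0.1797] deg -10.3
[[-0.7, -0.3], [-0.4, 0.8], [0.9, -0.5], [0.2, -0.0], [0.1, -0.1]]
pose [ 0.5966 -0.2054 -0.1899] deg -10.88
[[-0.4, 0.1], [-1.0, 0.0], [0.5, -0.1], [0.3, 1.2], [0.1, 0.3], [-0.2, -0.2], [0.4, -1.1]]
[ 0.59808098 -0.2039047  -0.18763249] -10.750550022677217
```

```bash
python3 - <<'E'
from h import *
from bench import ctrl
plan(ctrl.state(),[.645,.045,.33],np.radians(-10.8))
E
```

```text
q6 2.26 jaw -11.46 offset units(start axes) [ 5.664 -0.075  3.485] yaw deg -0.66
 offset in end axes [ 5.704 -0.075  3.42 ]
tool x [-0.199 -0.98   0.   ] y [-0. -0. -1.] z [ 0.98  -0.199 -0.   ]
F [-0.73 -0.1  -4.86] open 0.0452 tcp [0.5534 0.2947 0.327 ] t 4.45
```

move_arm:
  offset:
    - [0.5, 0, 0.3]
    - [0.8, 0, 0.5]
    - [0.8, 0, 0.5]
    - [0.8, 0, 0.5]
    - [0.8, 0, 0.5]
    - [0.8, 0, 0.5]
    - [0.8, 0, 0.5]
    - [0.4, 0, 0.2]
  yaw: [-0.6, 0, 0, 0, 0, 0, 0, 0]
  grip: [1, 1, 1, 1, 1, 1, 1, 1]

```text
clock: 5.12
eef_pos: [0.6491, 0.0407, 0.3257]
tool_rot: [0.449, -0.45, 0.546, -0.546]
contact_force: [0.0, -0.3, -4.7]
opening: 0.0451
```

move_arm:
  offset:
    - [0, 0, 0]
    - [0, 0, 0]
    - [0, 0, 0]
  yaw: [0, 0, 0]
  grip: [1, 1, 1]

```text
clock: 5.37
eef_pos: [0.648, 0.045, 0.3263]
tool_rot: [0.45, -0.451, 0.545, -0.545]
contact_force: [-0.7, 1.0, -5.6]
opening: 0.0452
```

```bash
python3 - <<'E'
from h import *
from bench import ctrl,camera
import pickle
s=ctrl.state();c=camera("wrist");pickle.dump((s,c),open("w3.pkl","wb"))
cv2.imwrite("pics/w3.png",c["color"][...,::-1])
plan(s,[.626,-.053,.195],np.radians(-10.8))
E
```

```text
q6 1.829 jaw -10.84 offset units(start axes) [ 2.51   3.282 -0.074] yaw deg -0.04
 offset in end axes [ 2.51   3.282 -0.076]
tool x [-0.188 -0.982  0.   ] y [-0.002  0.    -1.   ] z [ 0.982 -0.188 -0.002]
F [-0.69  0.97 -5.58] open 0.0452 tcp [0.648  0.045  0.3263] t 5.37
```

View pics/w3.png

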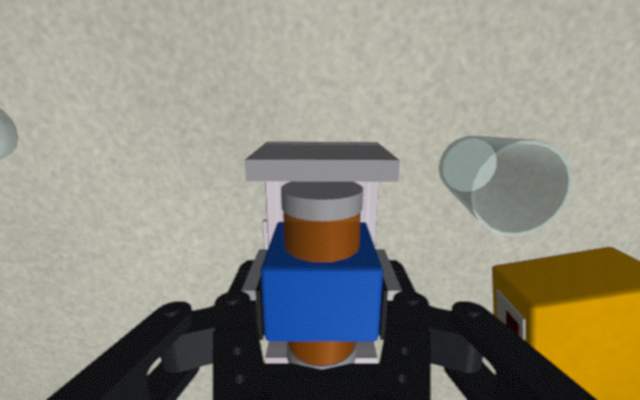

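```bash
python3 - <<'E'
from h import *
from bench import ctrl
plan(ctrl.state(),[.6335,-.0174,.265],np.radians(-10.8))
E
```

```text
q6 1.829 jaw -10.78 offset units(start axes) [ 1.612  1.538 -0.061] yaw deg 0.02
 offset in end axes [ 1.612  1.538 -0.06 ]
tool x [-0.187 -0.982  0.   ] y [-0.001  0.    -1.   ] z [ 0.982 -0.187 -0.001]
F [ 0.46  0.4  -5.43] open 0.0455 tcp [0.648  0.0455 0.3265] t 5.42
```

move_arm:
  offset:
    - [0.5, 0.5, -0.06]
    - [0.6, 0.6, 0]
    - [0.5, 0.4, 0]
    - [0, 0, 0]
    - [0, 0, 0]
  yaw: [0, 0, 0, 0, 0]
  grip: [1, 1, 1, 1, 1]

```text
clock: 5.83
eef_pos: [0.6334, -0.0175, 0.2663]
tool_rot: [0.45, -0.451, 0.545, -0.544]
contact_force: [0.3, 0.1, -4.2]
opening: 0.0452
```

```bash
python3 - <<'E'
from h import *
from bench import ctrl,camera
import pickle
s=ctrl.state();c=camera("wrist");pickle.dump((s,c),open("w4.pkl","wb"))
cv2.imwrite("pics/w4.png",c["color"][...,::-1])
c=camera("scene")
cv2.imwrite("pics/s4.png",cv2.resize(c["color"][...,::-1][140:260,200:350],None,fx=5,fy=5,interpolation=cv2.INTER_CUBIC))
plan(s,[.6335,-.0174,.265],np.radians(-10.8))
E
```

```text
q6 1.731 jaw -10.78 offset units(start axes) [-0.003  0.032  0.003] yaw deg 0.02
 offset in end axes [-0.003  0.032  0.003]
tool x [-0.187 -0.982  0.   ] y [-0.002  0.    -1.   ] z [ 0.982 -0.187 -0.002]
F [ 0.27  0.1  -4.2 ] open 0.0452 tcp [ 0.6334 -0.0175  0.2663] t 5.83
```

View pics/w4.png

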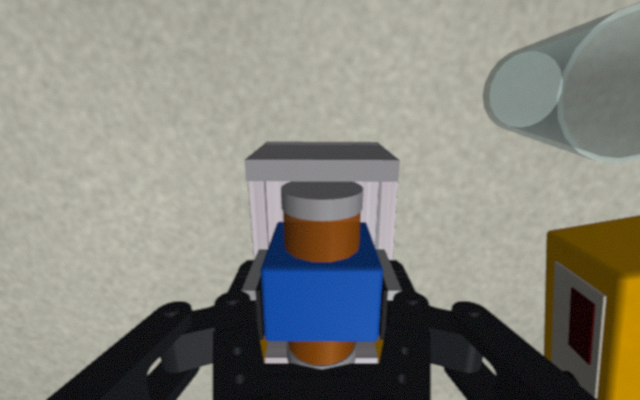

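View pics/s4.png

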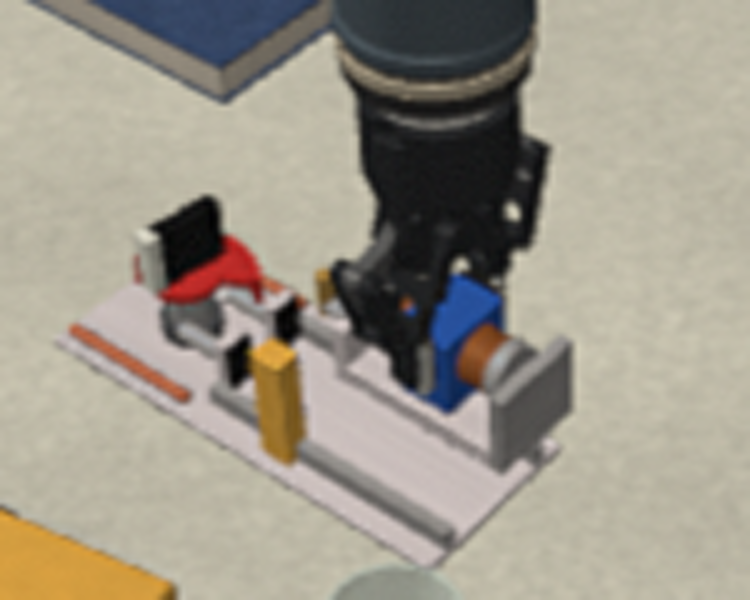

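```bash
python3 - <<'E'
import cv2
a=cv2.imread("pics/w4.png")
cv2.imwrite("pics/w4c.png",cv2.resize(a[165:375,235:410],None,fx=2.85*1.6,fy=2.85,interpolation=cv2.INTER_CUBIC))
E
```

```text
(no output)
```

View pics/w4c.png

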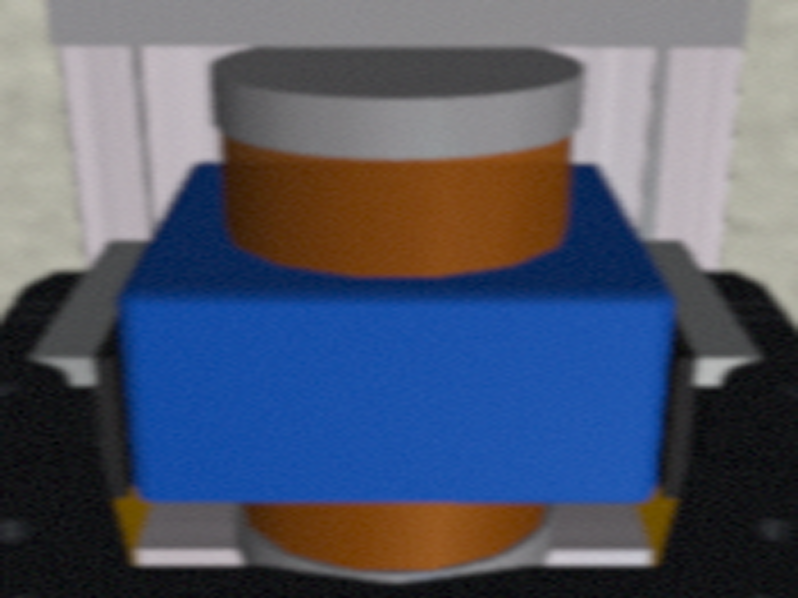

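move_arm:
  offset:
    - [0.3, 0.3, 0]
    - [0.3, 0.3, 0]
    - [0.25, 0.3, 0]
    - [0, 0.3, 0]
    - [0, 0.2, 0]
    - [0, 0.1, 0]
    - [0, 0, 0]
    - [0, 0, 0]
  yaw: [0, 0, 0, 0, 0, 0, 0, 0]
  grip: [1, 1, 1, 1, 1, 1, 1, 1]

```text
clock: 6.6
eef_pos: [0.6281, -0.0505, 0.2078]
tool_rot: [-0.451, 0.451, -0.544, 0.545]
contact_force: [-0.3, -0.2, -4.6]
opening: 0.0452
```

```bash
python3 - <<'E'
from h import *
from bench import ctrl,camera
import pickle
s=ctrl.state();c=camera("wrist");pickle.dump((s,c),open("w5.pkl","wb"))
cv2.imwrite("pics/w5.png",cv2.resize(c["color"][...,::-1][100:380,220:420],None,fx=3,fy=2.1,interpolation=cv2.INTER_CUBIC))
c=camera("scene")
cv2.imwrite("pics/s5.png",cv2.resize(c["color"][...,::-1][140:260,200:350],None,fx=5,fy=5,interpolation=cv2.INTER_CUBIC))
plan(s,[.6335,-.0174,.2024],np.radians(-10.8))
E
```

```text
q6 1.677 jaw -10.68 offset units(start axes) [-0.837  0.136 -0.021] yaw deg 0.12
 offset in end axes [-0.837  0.136 -0.023]
tool x [-0.185 -0.983 -0.   ] y [ 0.001  0.    -1.   ] z [ 0.983 -0.185  0.001]
F [-0.34 -0.2  -4.56] open 0.0452 tcp [ 0.6281 -0.0505  0.2078] t 6.6
```

View pics/w5.png

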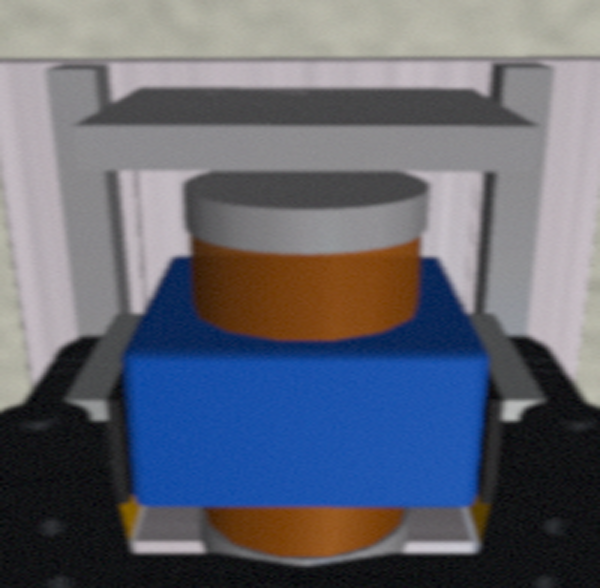

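View pics/s5.png

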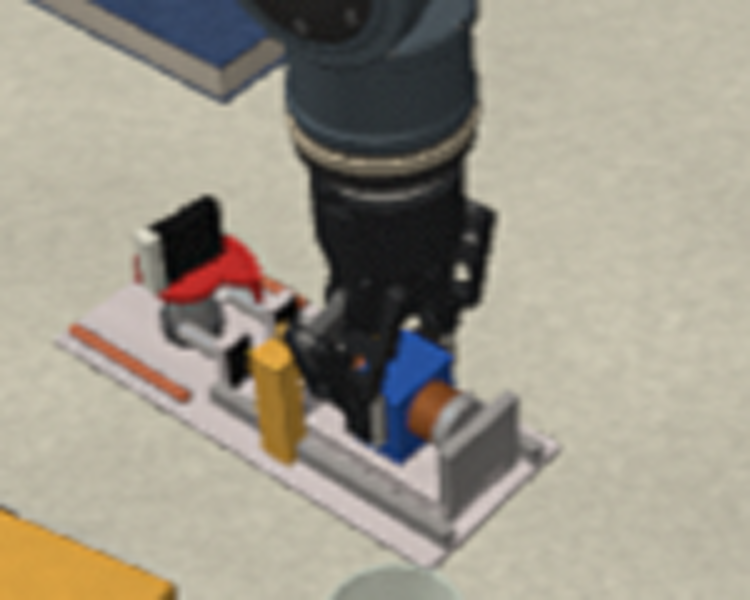

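```bash
python3 - <<'E'
from h import *
import pickle
s,c=pickle.load(open("w5.pkl","rb"));w=wextr(c,s)
P=[(41,219.5,18),(33,219.5,18),(-33,219.5,18),(-41,219.5,18),(0,220,6)]
px=np.array([(552,67),(495,66),(107,67),(50,67),(300,60)])/[3,2.1]+[220,100]
d=fit(P,px,w,[.598,-.204,-.188])
P=[(28,47,50),(-28,47,50),(28,55,50),(-28,55,50)]
px=np.array([(540,126),(75,127),(475,90),(135,90)])/[3,2.1]+[220,100]
px=np.array([(540,126),(75,127)])/[3,2.1]+[220,100]
k=least_squares(lambda p:(proj_top(pose([p[0],p[1],d[2],.011],np.array(P[:2])/1e3),w)-px).ravel(),[.628,-.05]).x
v=k-d[:2];C,S=np.cos(d[2]),np.sin(d[2]);print("carrier in dock",C*v[0]+S*v[1],-S*v[0]+C*v[1])
t=s["eef_pos"][:2]-d[:2];print("tcp in dock",C*t[0]+S*t[1],-S*t[0]+C*t[1])
E
```

```text
pose [ 0.5986 -0.2054 -0.1842] deg -10.55
[[1.0, -0.2], [3.4, 0.3], [-3.9, 0.1], [-1.5, 0.1], [0.2, -0.1]]
carrier in dock 0.0009951003902577 0.16680335793941667
tcp in dock 0.0006757680558037056 0.15767185073342754
```

move_arm:
  offset:
    - [0, 0.07, 0]
    - [0, 0.05, 0]
    - [0, 0.03, 0]
    - [0, 0, 0]
    - [0, 0, 0]
  yaw: [0, 0, 0, 0, 0]
  grip: [1, 1, 1, 1, 1]

```text
clock: 7.12
eef_pos: [0.6279, -0.0511, 0.2024]
tool_rot: [-0.451, 0.451, -0.544, 0.545]
contact_force: [-5.6, 0.9, 12.2]
opening: 0.0454
```

move_arm:
  offset:
    - [0, 0, 0]
    - [0, 0, 0]
    - [0, 0, 0]
    - [0, 0, 0]
    - [0, 0, 0]
    - [0, 0, 0]
  yaw: [0, 0, 0, 0, 0, 0]
  grip: [0, 0, 0, 0, 0, 0]

```text
clock: 7.62
eef_pos: [0.6278, -0.0511, 0.2012]
tool_rot: [0.451, -0.451, 0.545, -0.545]
contact_force: [0.2, -0.7, 0.2]
opening: 0.0853
```

```bash
python3 - <<'E'
from h import *
from bench import ctrl,camera
import pickle
s=ctrl.state();c=camera("wrist");pickle.dump((s,c),open("w6.pkl","wb"))
cv2.imwrite("pics/w6.png",c["color"][...,::-1])
plan(s,[.6335,-.0174,.2024],np.radians(-10.6))
E
```

```text
q6 1.677 jaw -10.73 offset units(start axes) [-0.855 -0.031 -0.017] yaw deg -0.13
 offset in end axes [-0.855 -0.031 -0.015]
tool x [-0.186 -0.983 -0.   ] y [-0.  0. -1.] z [ 0.983 -0.186 -0.   ]
F [ 0.2  -0.72  0.19] open 0.0853 tcp [ 0.6278 -0.0511  0.2012] t 7.62
```

View pics/w6.png

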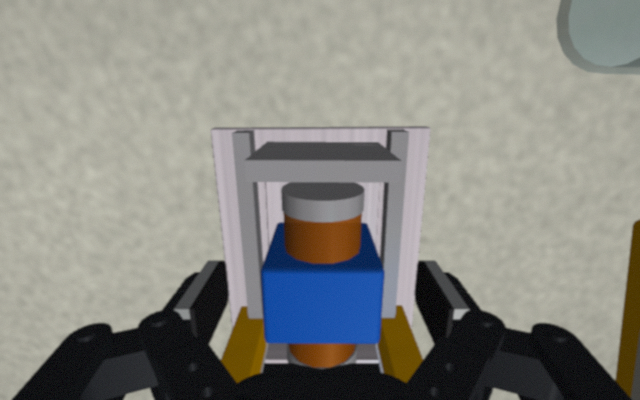

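move_arm:
  offset:
    - [0, -0.6, 0]
    - [0, -0.9, 0]
    - [0, -0.9, 0]
    - [-0.8, 0, 0]
    - [-0.9, 0, 0]
    - [-0.85, 0, 0]
    - [0, 0, 0]
    - [0, 0, 0]
  yaw: [0, 0, 0, 0, 0, 0, 0, 0]
  grip: [0, 0, 0, 0.5, 1, 1, 1, 1]

```text
clock: 8.33
eef_pos: [0.6469, 0.0508, 0.297]
tool_rot: [0.452, -0.452, 0.544, -0.544]
contact_force: [-0.4, -0.5, -0.2]
opening: 0.0253
```

```bash
python3 - <<'E'
from h import *
from bench import ctrl,camera
import pickle
s=ctrl.state();c=camera("wrist");pickle.dump((s,c),open("w7.pkl","wb"))
cv2.imwrite("pics/w7.png",c["color"][...,::-1])
c=camera("top")
cv2.imwrite("pics/t7.png",cv2.resize(c["color"][...,::-1][145:210,300:415],None,fx=6.9,fy=6.9,interpolation=cv2.INTER_CUBIC))
d=[.5986,-.2054];a=-.186
y=.26
plan(s,[d[0]-np.sin(a)*y,d[1]+np.cos(a)*y,.198],a)
E
```

```text
q6 1.834 jaw -10.58 offset units(start axes) [ 1.700e-02  2.475e+00 -1.000e-03] yaw deg 0.08
 offset in end axes [ 1.700e-02  2.475e+00 -1.000e-03]
tool x [-0.184 -0.983  0.   ] y [-0.  0. -1.] z [ 0.983 -0.184 -0.   ]
F [-0.43 -0.49 -0.23] open 0.0253 tcp [0.6469 0.0508 0.297 ] t 8.33
```

View pics/w7.png

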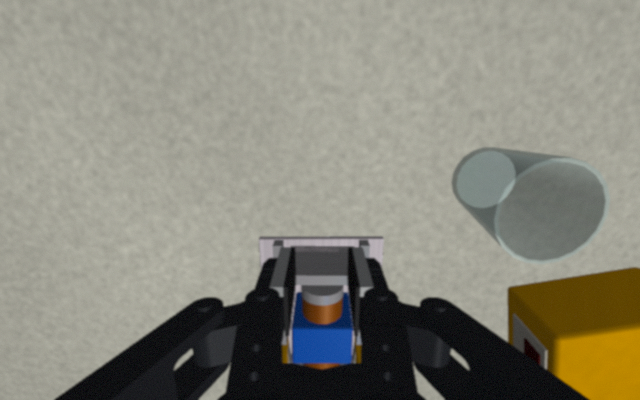

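View pics/t7.png

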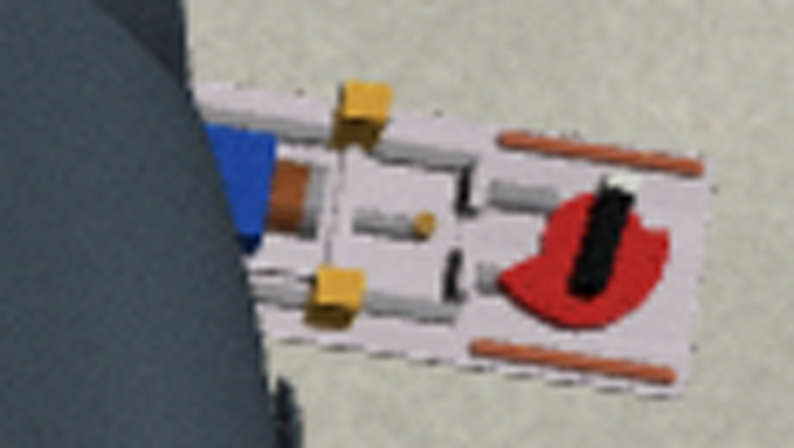

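move_arm:
  offset:
    - [0, 0.6, 0]
    - [0, 0.7, 0]
    - [0, 0.7, 0]
    - [0, 0.45, 0]
    - [0, 0, 0]
    - [0, 0, 0]
  yaw: [0, 0, 0, 0, 0, 0]
  grip: [1, 1, 1, 1, 1, 1]

```text
clock: 8.93
eef_pos: [0.6464, 0.048, 0.199]
tool_rot: [0.45, -0.451, 0.545, -0.545]
contact_force: [0.6, 0.1, 1.3]
opening: -0.0
```

```bash
python3 - <<'E'
from h import *
from bench import ctrl,camera
s=ctrl.state();c=camera("wrist")
cv2.imwrite("pics/w8.png",c["color"][...,::-1])
d=[.5986,-.2054];a=-.186
y=.179
plan(s,[d[0]-np.sin(a)*y,d[1]+np.cos(a)*y,.198],a)
c=camera("scene")
cv2.imwrite("pics/s8.png",cv2.resize(c["color"][...,::-1][140:260,200:350],None,fx=5,fy=5,interpolation=cv2.INTER_CUBIC))
E
```

```text
q6 1.834 jaw -10.8 offset units(start axes) [1.973 0.027 0.002] yaw deg -0.15
 offset in end axes [ 1.973  0.027 -0.003]
tool x [-0.187 -0.982  0.001] y [-0.002 -0.    -1.   ] z [ 0.982 -0.187 -0.002]
F [0.59 0.14 1.3 ] open -0.0 tcp [0.6464 0.048  0.199 ] t 8.93
```

View pics/w8.png

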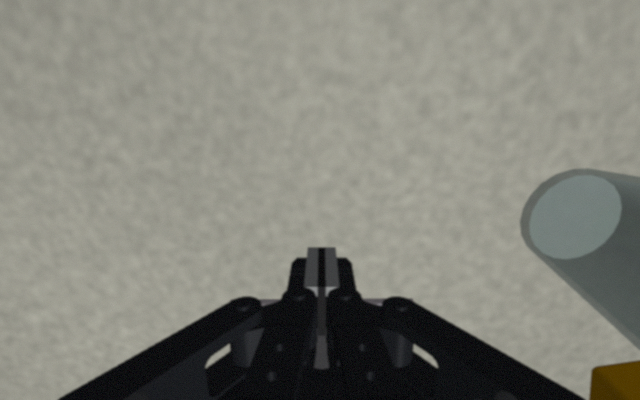

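View pics/s8.png

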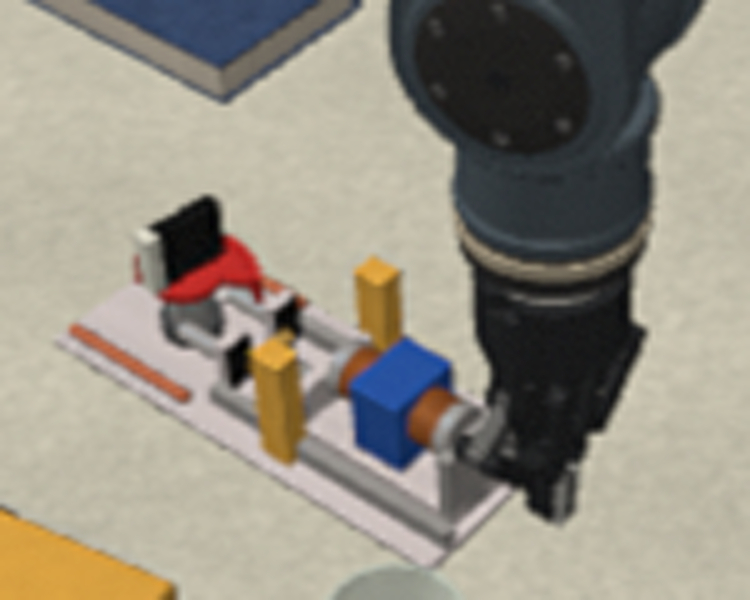

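move_arm:
  offset:
    - [0.25, 0, 0]
    - [0.25, 0, 0]
    - [0.2, 0, 0]
    - [0.2, 0, 0]
    - [0.2, 0, 0]
    - [0.2, 0, 0]
    - [0.1, 0, 0]
    - [0, 0, 0]
  yaw: [0, 0, 0, 0, 0, 0, 0, 0]
  grip: [1, 1, 1, 1, 1, 1, 1, 1]

```text
clock: 9.7
eef_pos: [0.6362, -0.0071, 0.1993]
tool_rot: [-0.451, 0.451, -0.545, 0.545]
contact_force: [0.2, -0.3, -0.9]
opening: -0.0
```

```bash
python3 - <<'E'
from h import *
from bench import ctrl,camera
s=ctrl.state()
d=[.5986,-.2054];a=-.186
y=.179
plan(s,[d[0]-np.sin(a)*y,d[1]+np.cos(a)*y,.198],a)
print("push force",tool(s).T@s["contact_force"])
c=camera("top")
cv2.imwrite("pics/t9.png",cv2.resize(c["color"][...,::-1][145:210,300:415],None,fx=6.9,fy=6.9,interpolation=cv2.INTER_CUBIC))
E
```

```text
q6 1.748 jaw -10.79 offset units(start axes) [ 0.572  0.032 -0.004] yaw deg -0.13
 offset in end axes [ 0.572  0.032 -0.006]
tool x [-0.187 -0.982  0.   ] y [-0. -0. -1.] z [ 0.982 -0.187 -0.   ]
F [ 0.17 -0.31 -0.89] open -0.0 tcp [ 0.6362 -0.0071  0.1993] t 9.7
push force [0.26715496 0.88995485 0.22692781]
```

View pics/t9.png

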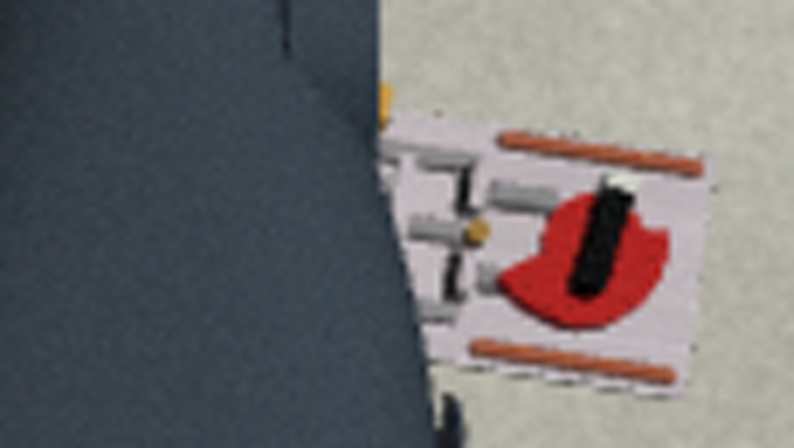

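move_arm:
  offset:
    - [0.12, 0, 0]
    - [0.12, 0, 0]
    - [0.1, 0, 0]
    - [0.08, 0, 0]
    - [0, 0, 0]
    - [0, 0, 0]
  yaw: [0, 0, 0, 0, 0, 0]
  grip: [1, 1, 1, 1, 1, 1]

```text
clock: 10.25
eef_pos: [0.6331, -0.0227, 0.1992]
tool_rot: [-0.451, 0.451, -0.545, 0.545]
contact_force: [0.3, -0.5, 0.0]
opening: -0.0001
```

move_arm:
  offset:
    - [0.06, 0, 0]
    - [0.04, 0, 0]
    - [0.0, 0, 0]
    - [0, 0, 0]
  yaw: [0, 0, 0, 0]
  grip: [1, 1, 1, 1]

```text
clock: 10.58
eef_pos: [0.6324, -0.0265, 0.1992]
tool_rot: [-0.451, 0.451, -0.545, 0.545]
contact_force: [0.2, -0.6, 0.1]
opening: -0.0
```

```bash
python3 - <<'E'
from h import *
from bench import ctrl,camera
s=ctrl.state()
d=[.5986,-.2054];a=-.186
y=.179
plan(s,[d[0]-np.sin(a)*y,d[1]+np.cos(a)*y,.198],a)
print("push force",tool(s).T@s["contact_force"])
c=camera("top")
cv2.imwrite("pics/t10.png",cv2.resize(c["color"][...,::-1][145:210,300:415],None,fx=6.9,fy=6.9,interpolation=cv2.INTER_CUBIC))
c=camera("scene")
cv2.imwrite("pics/s10.png",cv2.resize(c["color"][...,::-1][140:260,200:350],None,fx=5,fy=5,interpolation=cv2.INTER_CUBIC))
E
```

```text
q6 1.716 jaw -10.74 offset units(start axes) [ 0.077  0.031 -0.004] yaw deg -0.08
 offset in end axes [ 0.077  0.031 -0.004]
tool x [-0.186 -0.982  0.   ] y [-0. -0. -1.] z [ 0.982 -0.186  0.   ]
F [ 0.19 -0.58  0.14] open -0.0 tcp [ 0.6324 -0.0265  0.1992] t 10.58
push force [ 0.53980656 -0.1376542   0.29246798]
```

View pics/t10.png

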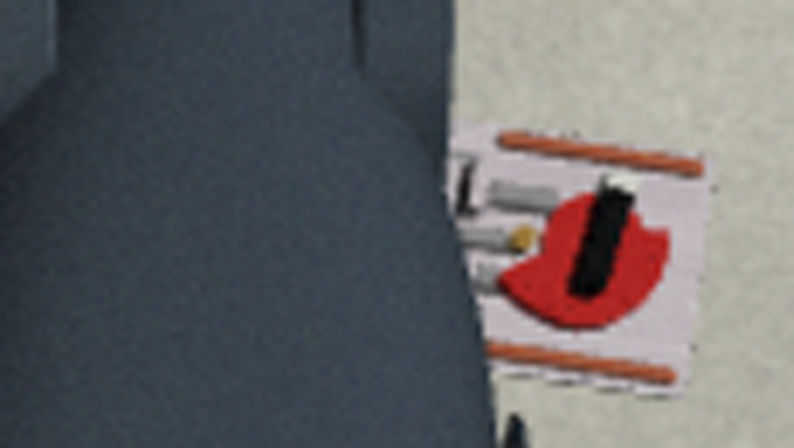

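View pics/s10.png

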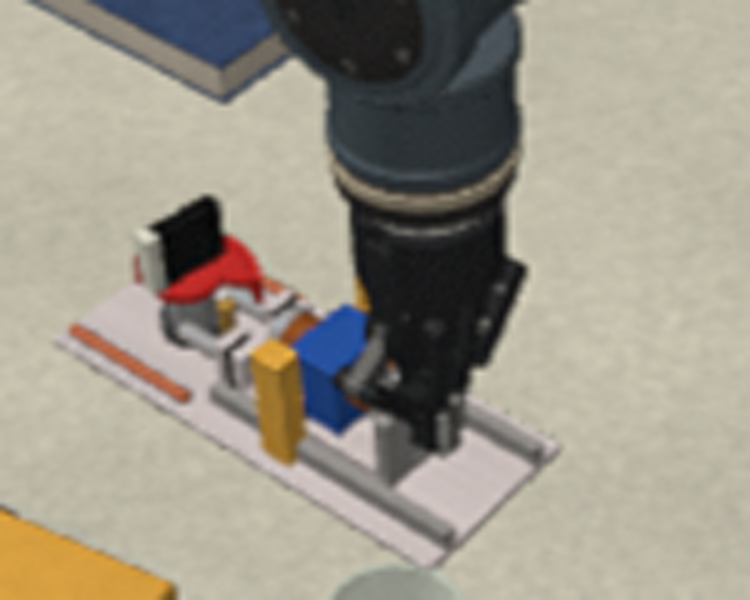

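move_arm:
  offset:
    - [0.04, 0, 0]
    - [0.03, 0, 0]
    - [0, 0, 0]
    - [0, 0, 0]
  yaw: [0, 0, 0, 0]
  grip: [1, 1, 1, 1]

```text
clock: 11.02
eef_pos: [0.6319, -0.0292, 0.1992]
tool_rot: [-0.451, 0.451, -0.545, 0.545]
contact_force: [0.2, 1.8, -0.1]
opening: -0.0003
```

move_arm:
  offset:
    - [0.03, 0, 0]
    - [0.03, 0, 0]
    - [0, 0, 0]
    - [0, 0, 0]
  yaw: [0, 0, 0, 0]
  grip: [1, 1, 1, 1]

```text
clock: 11.35
eef_pos: [0.6315, -0.0314, 0.1992]
tool_rot: [0.451, -0.451, 0.545, -0.544]
contact_force: [0.4, 4.8, 1.2]
opening: 0.0002
```

move_arm:
  offset:
    - [-0.3, 0, 0]
    - [-0.4, 0, 0]
    - [0, -0.8, 0]
    - [0, -0.8, 0]
    - [0, -0.8, 0]
    - [0, -0.6, 0]
    - [0, 0, 0]
    - [0, 0, 0]
  yaw: [0, 0, 0, -6, -6.5, -6.5, -6.5, -6.5]
  grip: [1, 1, 1, 1, 0, 0, 0, 0]

```text
clock: 12.02
eef_pos: [0.6374, -0.0025, 0.3212]
tool_rot: [0.586, -0.584, 0.396, -0.398]
contact_force: [-0.6, -0.6, -1.0]
opening: 0.048
```

move_arm:
  offset:
    - [0, 0, 0]
    - [0, 0, 0]
    - [0, 0, 0]
    - [0, 0, 0]
    - [0, 0, 0]
    - [0, 0, 0]
    - [0, 0, 0]
    - [0, 0, 0]
  yaw: [-6.5, -6.5, -6.5, -6.5, -6.5, -6.5, -6.5, -3]
  grip: [0, 0, 0, 0, 0, 0, 0, 0]

```text
clock: 12.68
eef_pos: [0.6369, -0.0026, 0.3192]
tool_rot: [-0.696, 0.697, -0.122, 0.122]
contact_force: [0.4, -0.9, 0.1]
opening: 0.0853
```

```bash
python3 - <<'E'
from h import *
from bench import ctrl,camera
s=ctrl.state()
plan(s,[.5986,-.2054,.32],np.radians(70))
c=camera("top")
cv2.imwrite("pics/t11.png",cv2.resize(c["color"][...,::-1][145:210,300:415],None,fx=6.9,fy=6.9,interpolation=cv2.INTER_CUBIC))
E
```

```text
q6 0.342 jaw 70.2 offset units(start axes) [ 0.817 -0.019 -5.096] yaw deg 0.2
 offset in end axes [ 0.834 -0.019 -5.093]
tool x [ 0.941 -0.339  0.   ] y [-0. -0. -1.] z [ 0.339  0.941 -0.   ]
F [ 0.41 -0.86  0.06] open 0.0853 tcp [ 0.6369 -0.0026  0.3192] t 12.68
```

View pics/t11.png

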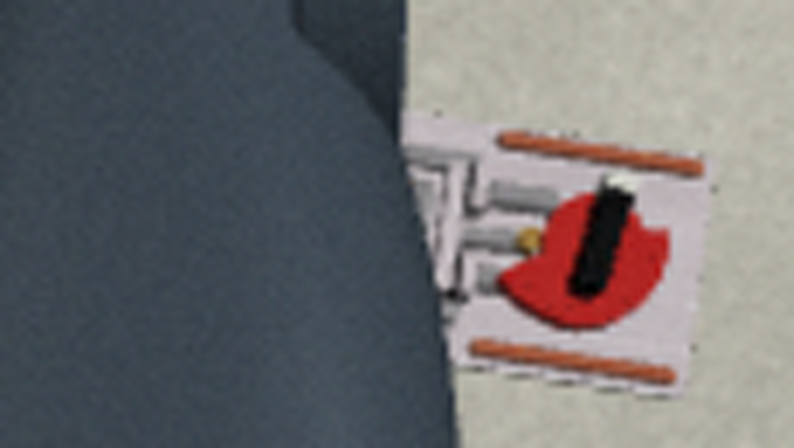

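move_arm:
  offset:
    - [0.1, 0, -0.6]
    - [0.1, 0, -0.7]
    - [0.1, 0, -0.7]
    - [0.13, 0, -0.8]
    - [0.1, 0, -0.7]
    - [0.1, 0, -0.7]
    - [0.1, 0, -0.6]
    - [0.1, 0, -0.3]
  yaw: [0, 0, 0, 0, 0, 0, 0, 0]
  grip: [0, 0, 0, 0, 0, 0, 0, 0]

```text
clock: 13.4
eef_pos: [0.597, -0.2085, 0.3193]
tool_rot: [-0.696, 0.696, -0.125, 0.125]
contact_force: [-0.1, -0.6, -0.1]
opening: 0.0856
```

move_arm:
  offset:
    - [0, 0, 0]
    - [0, 0, 0]
  yaw: [0, 0]
  grip: [0, 0]

```text
clock: 13.57
eef_pos: [0.5977, -0.2064, 0.3191]
tool_rot: [0.696, -0.696, 0.125, -0.125]
contact_force: [0.9, -0.5, -0.1]
opening: 0.0853
```

```bash
python3 - <<'E'
from h import *
from bench import ctrl,camera
import pickle
s=ctrl.state();c=camera("wrist");pickle.dump((s,c),open("w12.pkl","wb"))
cv2.imwrite("pics/w12.png",c["color"][...,::-1])
plan(s,[.5986,-.2054,.229],np.radians(70))
E
```

```text
q6 0.022 jaw 69.69 offset units(start axes) [0.012 2.252 0.031] yaw deg -0.31
 offset in end axes [0.012 2.252 0.031]
tool x [ 0.938 -0.347 -0.   ] y [-0.  0. -1.] z [0.347 0.938 0.   ]
F [ 0.86 -0.54 -0.15] open 0.0853 tcp [ 0.5977 -0.2064  0.3191] t 13.57
```

View pics/w12.png

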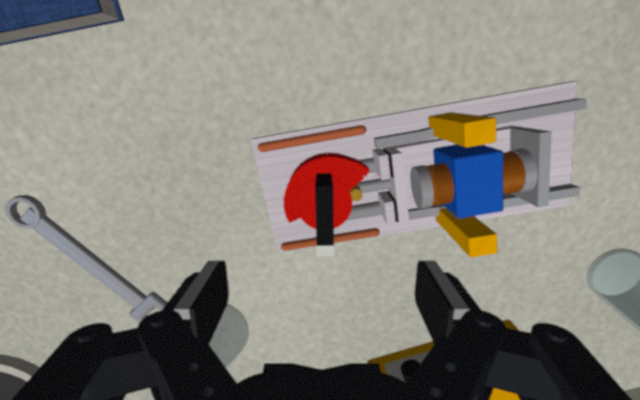

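```bash
python3 - <<'E'
import cv2
a=cv2.imread("pics/w12.png")
cv2.imwrite("pics/w12c.png",cv2.resize(a[140:265,240:400],None,fx=4.7,fy=4.7,interpolation=cv2.INTER_CUBIC))
cv2.imwrite("pics/w12d.png",cv2.resize(a[70:265,240:600],None,fx=2.2,fy=2.2,interpolation=cv2.INTER_CUBIC))
E
```

```text
(no output)
```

View pics/w12c.png

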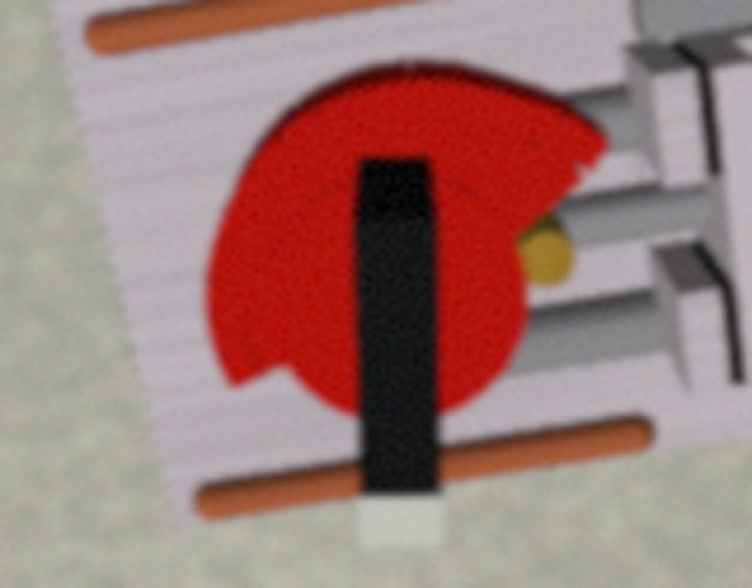

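View pics/w12d.png

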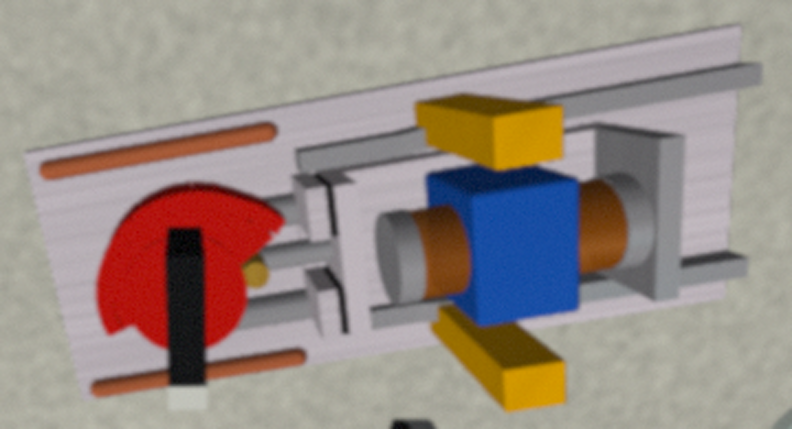

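```bash
python3 - <<'E'
from h import *
import pickle
s,c=pickle.load(open("w12.pkl","rb"));w=wextr(c,s)
P=[(-55,-55,6),(-55,220,6),(55,-55,6),(55,220,6)]
px=np.array([(25,152),(742,25),(90,398),(722,297)])/2.2+[240,70]-.3
d=fit(P,px,w,[.598,-.204,-.188])
P=[(-25,-6,87),(-25,6,87),(25,6,87),(25,-6,87)]
px=np.array([(358,217),(437,217),(442,547),(358,547)])/4.7+[240,140]-.4
g=fit(P,px,w,[.598,-.204,-.35])
plan(s,[g[0],g[1],.229],g[2]+np.pi/2);print("cam",d[2]-g[2])
E
```

```text
pose [ 0.599  -0.2044 -0.1815] deg -10.4
[[-0.8, -0.3], [0.8, -0.7], [-3.3, 1.5], [1.8, 1.1]]
pose [ 0.5993 -0.205  -0.3442] deg -19.72
[[-0.9, 0.2], [1.0, 0.0], [-0.3, -0.2], [0.2, -0.1]]
q6 0.022 jaw 69.69 offset units(start axes) [0.026 2.252 0.048] yaw deg -0.59
 offset in end axes [0.026 2.252 0.048]
tool x [ 0.938 -0.347 -0.   ] y [-0.  0. -1.] z [0.347 0.938 0.   ]
F [ 0.86 -0.54 -0.15] open 0.0853 tcp [ 0.5977 -0.2064  0.3191] t 13.57
cam 0.1627576736813574
```

move_arm:
  offset:
    - [0.025, 0.6, 0.048]
    - [0, 0.6, 0]
    - [0, 0.6, 0]
    - [0, 0.45, 0]
    - [0, 0, 0]
    - [0, 0, 0]
  yaw: [-0.6, 0, 0, 0, 0, 0]
  grip: [0, 0, 0, 0, 0, 0]

```text
clock: 14.12
eef_pos: [0.5991, -0.2041, 0.229]
tool_rot: [0.697, -0.697, 0.121, -0.12]
contact_force: [0.5, -0.7, -0.1]
opening: 0.0854
```

move_arm:
  offset:
    - [0, 0, 0]
    - [0, 0, 0]
    - [0, 0, 0]
    - [0, 0, 0]
    - [0, 0, 0]
    - [0, 0, 0]
    - [0, 0, 0]
    - [0, 0, 0]
  yaw: [0, 0, 0, 0, 0, 0, 0, 0]
  grip: [1, 1, 1, 1, 1, 1, 1, 1]
  squeeze: 60

```text
clock: 14.78
eef_pos: [0.5992, -0.205, 0.2297]
tool_rot: [0.697, -0.696, 0.12, -0.121]
contact_force: [0.4, 5.6, 5.1]
opening: 0.0114
```

```bash
python3 - <<'E'
from h import *
from bench import ctrl,camera
s=ctrl.state();c=camera("wrist")
cv2.imwrite("pics/w13.png",c["color"][...,::-1])
plan(s,[.5992,-.2048,.229],np.radians(70.3)); print(s["ft_torque"])
E
```

```text
q6 0.012 jaw 70.39 offset units(start axes) [-0.001  0.018  0.006] yaw deg 0.09
 offset in end axes [-0.001  0.018  0.006]
tool x [ 0.942 -0.336  0.001] y [ 0.001  0.001 -1.   ] z [0.336 0.942 0.001]
F [0.43 5.57 5.1 ] open 0.0114 tcp [ 0.5992 -0.205   0.2297] t 14.78
[ 0.88130801 -0.07994668  0.03418882]
```

View pics/w13.png

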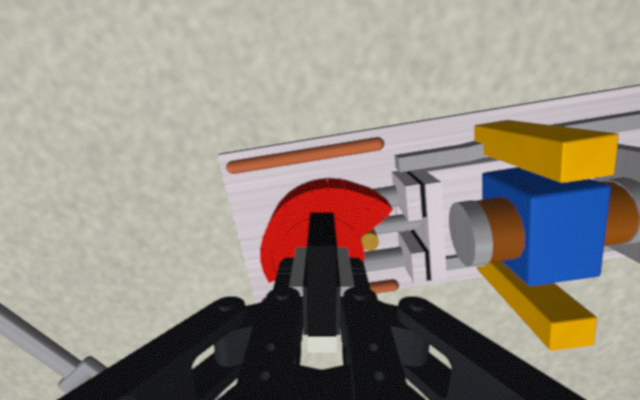

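move_arm:
  offset:
    - [0, 0, 0]
    - [0, 0, 0]
    - [0, 0, 0]
    - [0, 0, 0]
    - [0, 0, 0]
    - [0, 0, 0]
    - [0, 0, 0]
    - [0, 0, 0]
  yaw: [3, 5, 5, 5, 5, 5, 5, 5]
  grip: [1, 1, 1, 1, 1, 1, 1, 1]

```text
clock: 15.5
eef_pos: [0.5992, -0.205, 0.2297]
tool_rot: [0.619, -0.618, 0.342, -0.342]
contact_force: [0.5, 5.8, 5.3]
opening: 0.0111
```

```bash
python3 - <<'E'
from h import *
from bench import ctrl,camera
s=ctrl.state();c=camera("wrist")
cv2.imwrite("pics/w14.png",c["color"][...,::-1])
plan(s,[.5992,-.2048,.229],np.radians(70.3)); print(s["ft_torque"])
E
```

```text
q6 0.68 jaw 32.15 offset units(start axes) [-0.004  0.019  0.002] yaw deg -38.15
 offset in end axes [-0.002  0.019  0.004]
tool x [ 0.532 -0.847 -0.   ] y [ 0.001  0.001 -1.   ] z [0.847 0.532 0.001]
F [0.49 5.84 5.26] open 0.0111 tcp [ 0.5992 -0.205   0.2297] t 15.5
[ 1.01233098 -0.07499989  0.05389135]
```

View pics/w14.png

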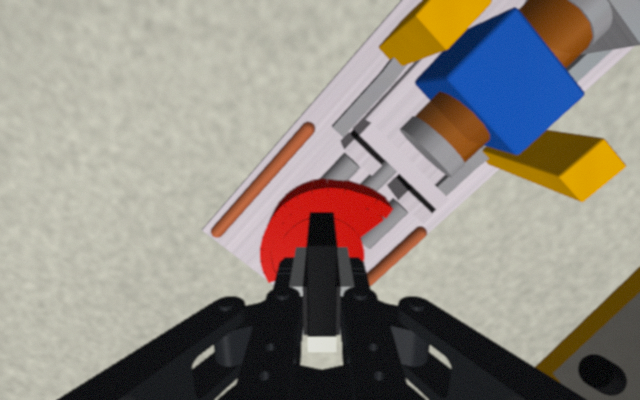

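move_arm:
  offset:
    - [0, 0, 0]
    - [0, 0, 0]
    - [0, 0, 0]
    - [0, 0, 0]
    - [0, 0, 0]
    - [0, 0, 0]
    - [0, 0, 0]
    - [0, 0, 0]
  yaw: [5, 5, 5, 5, 5, 5, 5, 5]
  grip: [1, 1, 1, 1, 1, 1, 1, 1]

```text
clock: 16.22
eef_pos: [0.5992, -0.2049, 0.2297]
tool_rot: [0.465, -0.464, 0.533, -0.533]
contact_force: [1.7, 6.0, 4.4]
opening: 0.0106
```

move_arm:
  offset:
    - [0, 0, 0]
    - [0, 0, 0]
    - [0, 0, 0]
    - [0, 0, 0]
    - [0, 0, 0]
    - [0, 0, 0]
    - [0, 0, 0]
    - [0, 0, 0]
  yaw: [5, 5, 5, 5, 5, 5, 5, 5]
  grip: [1, 1, 1, 1, 1, 1, 1, 1]

```text
clock: 16.88
eef_pos: [0.5993, -0.2049, 0.2297]
tool_rot: [0.255, -0.254, 0.66, -0.66]
contact_force: [2.7, 6.2, 4.9]
opening: 0.0113
```

```bash
python3 - <<'E'
from h import *
from bench import ctrl,camera
s=ctrl.state();c=camera("wrist")
cv2.imwrite("pics/w15.png",c["color"][...,::-1])
plan(s,[.5992,-.2048,.229],np.radians(-100.4)); print(s["ft_torque"])
E
```

```text
q6 2.076 jaw -47.83 offset units(start axes) [-0.001  0.019 -0.003] yaw deg 52.57
 offset in end axes [ 0.002  0.019 -0.002]
tool x [-0.741 -0.671 -0.002] y [ 0.001  0.001 -1.   ] z [ 0.671 -0.741 -0.   ]
F [2.69 6.24 4.88] open 0.0113 tcp [ 0.5993 -0.2049  0.2297] t 16.88
[ 1.17944951 -0.20738429  0.29875104]
```

View pics/w15.png

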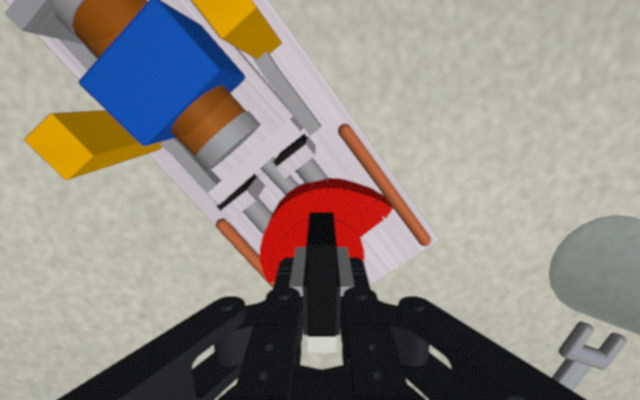

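Torque is 0.30 N m, so the cam is drawing the bolt. I'll continue the remaining 52 degrees or so.

move_arm:
  offset:
    - [0, 0, 0]
    - [0, 0, 0]
    - [0, 0, 0]
    - [0, 0, 0]
    - [0, 0, 0]
    - [0, 0, 0]
    - [0, 0, 0]
    - [0, 0, 0]
  yaw: [5, 5, 5, 5, 5, 5, 5, 5]
  grip: [1, 1, 1, 1, 1, 1, 1, 1]

```text
clock: 17.6
eef_pos: [0.5993, -0.205, 0.2297]
tool_rot: [0.014, -0.013, 0.707, -0.707]
contact_force: [2.3, 5.3, 3.7]
opening: 0.0108
```

move_arm:
  offset:
    - [0, 0, 0]
    - [0, 0, 0]
    - [0, 0, 0]
    - [0, 0, 0]
    - [0, 0, 0]
    - [0, 0, 0]
    - [0, 0, 0]
  yaw: [3, 3, 3, 2, 1.5, 0, 0]
  grip: [1, 1, 1, 1, 1, 1, 1]

```text
clock: 18.18
eef_pos: [0.5993, -0.205, 0.2297]
tool_rot: [-0.062, 0.063, 0.705, -0.704]
contact_force: [1.6, 4.7, 4.7]
opening: 0.011
```

```bash
python3 - <<'E'
from h import *
from bench import ctrl,camera
s=ctrl.state();c=camera("wrist")
cv2.imwrite("pics/w16.png",c["color"][...,::-1])
plan(s,[.5992,-.2048,.229],np.radians(-100.4)); print(s["ft_torque"])
E
```

```text
q6 2.988 jaw -100.11 offset units(start axes) [ 0.004  0.018 -0.004] yaw deg 0.29
 offset in end axes [ 0.004  0.018 -0.004]
tool x [-0.984  0.176 -0.001] y [ 0.001  0.001 -1.   ] z [-0.176 -0.984 -0.001]
F [1.64 4.67 4.67] open 0.011 tcp [ 0.5993 -0.205   0.2297] t 18.18
[ 1.1570896  -0.33885507 -0.00429271]
```

View pics/w16.png

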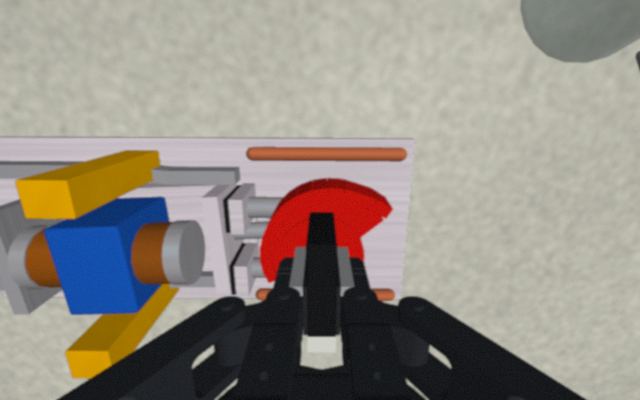

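move_arm:
  offset:
    - [0, 0, 0]
    - [0, 0, 0]
    - [0, 0, 0]
    - [0, 0, 0]
  yaw: [1, 1, 0, 0]
  grip: [1, 1, 1, 1]

```text
clock: 18.57
eef_pos: [0.5993, -0.2049, 0.2297]
tool_rot: [-0.074, 0.075, 0.704, -0.703]
contact_force: [1.6, 4.1, 4.2]
opening: 0.0113
```

```bash
python3 - <<'E'
from h import *
from bench import ctrl,camera
s=ctrl.state()
plan(s,[.5992,-.2048,.229],np.radians(-100.4)); print(s["ft_torque"])
E
```

```text
q6 3.022 jaw -102.05 offset units(start axes) [ 0.004  0.019 -0.003] yaw deg -1.65
 offset in end axes [ 0.004  0.019 -0.003]
tool x [-0.978  0.209 -0.001] y [ 0.001  0.001 -1.   ] z [-0.209 -0.978 -0.001]
F [1.61 4.1  4.22] open 0.0113 tcp [ 0.5993 -0.2049  0.2297] t 18.57
[ 0.96655813 -0.36125569  1.16980791]
```

move_arm:
  offset:
    - [0, 0, 0]
    - [0, 0, 0]
    - [0, 0, 0]
    - [0, -0.4, 0]
    - [0, -0.8, 0]
    - [0, -0.8, 0]
    - [0, -0.6, 0]
    - [0, 0, 0]
  yaw: [0, 0, 0, 0, 0, 0, 0, 0]
  grip: [0.6, 0.6, 0.6, 0.6, 0.6, 0.6, 0.6, 0.6]

```text
clock: 19.23
eef_pos: [0.5998, -0.2059, 0.3386]
tool_rot: [0.072, -0.077, -0.703, 0.704]
contact_force: [0.7, -0.4, 0.3]
opening: 0.0343
```

```bash
python3 - <<'E'
from h import *
from bench import ctrl,camera
import pickle
s=ctrl.state();c=camera("wrist");pickle.dump((s,c),open("w17.pkl","wb"))
cv2.imwrite("pics/w17.png",cv2.resize(c["color"][...,::-1][100:300,100:420],None,fx=2.5,fy=2.5,interpolation=cv2.INTER_CUBIC))
c=camera("scene")
cv2.imwrite("pics/s17.png",c["color"][...,::-1])
plan(s,[.5992,-.2048,.229],np.radians(-100.4))
E
```

```text
q6 3.023 jaw -102.15 offset units(start axes) [ 0.038  2.739 -0.026] yaw deg -1.75
 offset in end axes [ 0.037  2.739 -0.027]
tool x [-0.978  0.21  -0.007] y [ 0.007 -0.002 -1.   ] z [-0.21  -0.978  0.001]
F [ 0.7  -0.37  0.29] open 0.0343 tcp [ 0.5998 -0.2059  0.3386] t 19.23
```

View pics/w17.png

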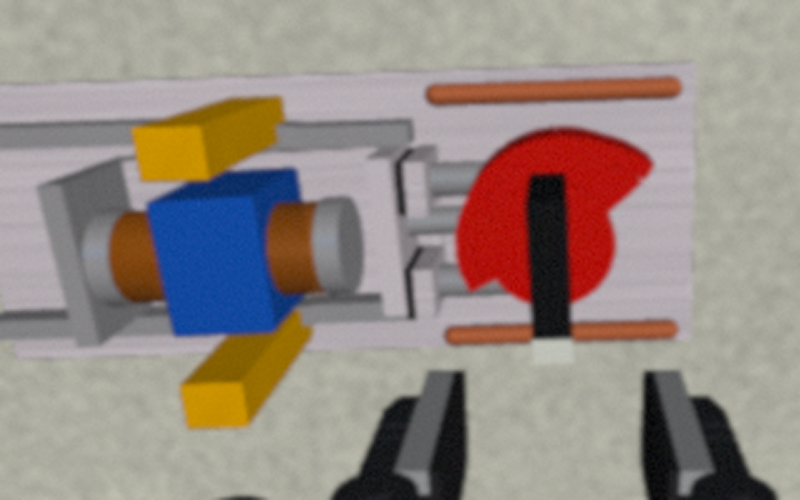

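View pics/s17.png

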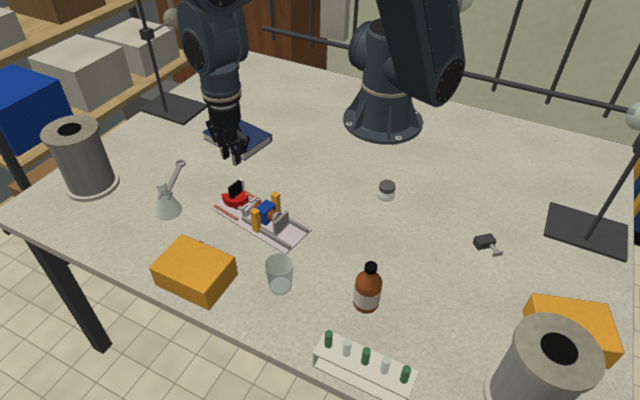

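```bash
python3 - <<'E'
from h import *
import pickle
s,c=pickle.load(open("w17.pkl","rb"));w=wextr(c,s)
px=lambda a:np.array(a)/2.5+100-.3
d=fit([(-55,-55,6),(55,-55,6)],px([(687,341),(695,63)]),w,[.599,-.2048,-.1815])
g=fit([(-25,-6,87),(-25,6,87),(25,6,87),(25,-6,87)],px([(527,207),(567,207),(572,362),(532,362)]),w,[.599,-.2048,2.95])
print("cam",(-.183-g[2])%(2*np.pi))
k=fit([(23,17,66),(23,-17,66),(-23,17,66),(-23,-17,66)],px([(150,200),(257,196),(173,334),(276,330)]),w,[.62,-.1,-.18])
# front wall top outer edge z=42
k=fit([(28,-55,42),(-28,-55,42)],px([(393,153),(408,317)]),w,[.62,-.1,-.18])
for q in(k,):
  a=-.183;v=q[:2]-[.5992,-.2048];print(np.cos(a)*v[0]+np.sin(a)*v[1],-np.sin(a)*v[0]+np.cos(a)*v[1])
E
```

```text
pose [ 0.5992 -0.2041 -0.1883] deg -10.79
[[-0.0, -0.0], [0.0, 0.0]]
pose [ 0.5977 -0.2048  2.9584] deg 169.5
[[-0.5, -0.9], [0.5, -1.4], [0.0, 1.4], [0.0, 1.9]]
cam 3.141785321489693
pose [ 0.6192 -0.1011 -0.1856] deg -10.63
[[-0.9, -1.0], [0.4, -0.5], [-0.1, 0.7], [0.5, 1.3]]
pose [ 0.6203 -0.1011 -0.1769] deg -10.13
[[0.0, 1.2], [-0.0, -1.7]]
0.001842989390079191 0.10582684793658591
```

```bash
python3 -c "
from bench import job_done,ctrl
print(ctrl.state()['contact_force']);print(job_done())"
```

```text
[-0.20758996 -0.33599347 -1.51559626]
the job is handed in; nothing more can be done
None
```

The carrier is docked and locked, and I handed the job in at about 19 s of the 70 s allowed; the hand-in gives no verdict.

1. **Placing:** I set the carrier down in the open end at about dock y 160 mm and let go. The wrist picture showed it centred between the rails and clear of the jaws. My two estimates of y at that point, 158 and 167 mm, disagreed but were both inside the allowed range.
2. **Pushing:** I pushed it from behind with closed fingers until the force rose to about 5 N, at roughly the seal spring's rate. The pictures showed the pin up against the cam.
3. **Locking:** I turned the wing clockwise in one grip. Torque reached 0.3 N m while the bolt was drawn in and about 1.2 N m at the stop. I then released the wing and lifted clear.

My last checks used the wrist camera:

| Check | Measured | Needed |
|---|---|---|
| Cam angle | about 3.14 rad | 2.9 rad or more |
| Carrier dock y | about 106 mm | 100 to 109.5 mm |
| Carrier off the centre line | about 2 mm | within 5 mm |

- **Seal:** its travel was not read directly, but the carrier's position implies it is pressed in by 6 to 7 mm.
- **Bystanders:** they looked unmoved by eye in the last scene picture. I did not measure them.
- **At hand-in:** nothing was touching the fingers. The force reading had drifted to about −1.5 N vertically, which I took to be noise.

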